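Weigh a finished actuator on the hook scale

TASK

Weigh the actuator that stands by itself on the black rubber pad: hang it by its eye on the hook of the spring scale, lowering it gently until the spring carries it, let go, and leave it hanging still for a good second so that the weight can be read. Then lift it off the hook and set it down gently, upright, on the floor of the blue tray with the two already weighed, let go of it, and leave those two standing where they are.

Things in the scene. Friction and masses are not known exactly. Their poses are not given: they have to be found in the camera images.
- actuator: the actuator to weigh: rigid metal, upright, 198 mm tall, 0.36 to 0.55 kg. Origin: centre of its flat underside, z up its axis. Upwards: round can (motor and gearhead) 46 mm in diameter, z 0-88 mm; cap 40 mm, z 88-95; bush 20 mm, z 95-103; bare rod 8 mm z 103-152; then the eye. Centre of mass at z 54 mm. The hole of the eye runs along the part's x axis (same either way round)
- actuator_eye (a point): inside top of the actuator's eye (lower surface of the top of the ring), on the part's axis, 190 mm above its underside: this comes to rest on the hook's seat. The eye is an upright ring of 8 mm round bar, 48 mm outside, 32 mm inside diameter, centre 174 mm above the underside
- actuator_can (a point): on the actuator's axis 68 mm above its underside, in the upper part of its round metal can (46 mm in diameter, z 0 to 88 mm): where to grip, well below the eye. The thin rod above leaves room for the body of a tilted hand
- scale: the scale's stand, fixed; origin on the table below the hook; x axis away from the robot, the hook opens to -x. Base plate 14 mm thick, x -70 to 180, y -70 to 70 mm; post 22 mm thick at x 140. From a bar at z 570 hangs the balance tube, 37 mm thick, z 366 to 541, right over the hook: so the hand must come from the -x side, tilted some 40 degrees from straight down, gripping the can
- hook_seat (a point): upper surface of the wire at the bottom of the hook's bend; moves down with the hook; 300 mm above the table when empty. The hook is bent from 5 mm wire in the stand's x-z plane, bend radius 16 mm (centreline), open to -x; its shank rises on the +x side (to x +18 mm) and is back over the seat 50 mm above it
- hook (a joint): how far the hook is drawn down, in m: 0 empty, 0.065 at most. Spring 163.5 N/m (60 mm for 1 kg, so 21 to 33 mm for this actuator); a bouncing load comes to rest within about 3 s. A small pointer on the balance tube moves with it
- tray: blue open tray, fixed, 180 mm (x) by 220 mm (y), walls 4 mm thick and 24 mm high, floor 4 mm thick; origin: centre of its underside; -x is the side nearer the robot. Two weighed actuators stand in the half away from the robot, at about x 48, y 55 and -55 mm; the near half is free, its middle at x -38, y 0 mm
- pad: black rubber pad, fixed, 120 x 120 x 4 mm, lying on the table, origin: centre of its underside. The actuator to weigh stands on it; pad and tray may change sides
- done_a: actuator already weighed, the same kind as the one to weigh, origin: centre of its underside; stands in the tray at about x 48, y 55 mm; leave it
- done_b: actuator already weighed, the same kind, origin: centre of its underside; stands in the tray at about x 48, y -55 mm; leave it
- hook_tip (a point): end of the hook's wire (centre), 21 mm in front (-x) of the seat; its top is 14 mm above the seat. To hang an eye: hole along the stand's x (within 30 degrees), inside top of the eye 16 to 25 mm above the seat, move it in +x over the tip until above the seat, then lower. Lift off the reverse way
Mind the look-alikes: they are no part of the job. What is shaped like the actuator but green or red is not meant.

How it is judged:
On the way:
1. the actuator hangs by its eye in the bend of the scale's hook, the spring drawn down by its weight, the robot not touching it, and both are still for 1 s (value of joint hook above 0.015 m and distance between actuator_eye and hook_seat below 0.012 m and height (world z) of actuator above 0.05 m and contact force between actuator and the fingers below 0.05 N and contact force between actuator and the arm below 0.05 N and velocity of joint hook between -0.01 and 0.01 m/s and linear speed of actuator below 0.03 m/s and angular speed of actuator below 0.3 rad/s), for 1 s.
At the end, for the whole second after the job is handed in: the actuator stands upright (within 0.08 rad) and at rest on the floor of the tray (its underside within 4 mm of the floor, its axis inside the tray's walls), the scale's hook is empty and back at its zero (within 4 mm), and the two weighed actuators stand upright (x of actuator in the frame of tray between -0.086 and 0.086 m and y of actuator in the frame of tray between -0.106 and 0.106 m and z of actuator in the frame of tray between 0 and 0.008 m and angle between actuator's own z axis and vertical below 0.08 rad and linear speed of actuator below 0.02 m/s and value of joint hook below 0.004 m and angle between each of done_a, done_b's own z axis and vertical below 0.15 rad); the robot touches nothing.
It fails at once if the actuator is dropped onto the scale: the hook is drawn down faster than 0.35 m/s (velocity of joint hook above 0.35 m/s).
It fails at once if an actuator already weighed is pushed more than 15 mm (distance of any of done_a, done_b from where it was at the start of the episode above 0.015 m).
It fails at once if the actuator is dropped or slammed into the tray: it is faster than 0.6 m/s within 16 mm of the tray's floor (a fall of about 20 mm) (linear speed of actuator above 0.6 m/s and z of actuator in the frame of tray below 0.02 m and x of actuator in the frame of tray between -0.086 and 0.086 m and y of actuator in the frame of tray between -0.106 and 0.106 m).
It also fails if it takes over 64 s, if anything falls off the work surface, if the arm or the gripper's body presses on something with over 40 N, if the wrist force passes 120 N, or if a joint passes its speed limit or range.

ROBOT

A 6-joint arm with a two-finger parallel gripper is mounted at the origin on the work surface. World frame = base frame: x ahead of the robot, y to its left, z up, the work surface at z = 0. Lengths are in m, angles in rad, forces in N, time in s.
With the tool pointing down it reaches from about 0.35 to 0.775 m from the base axis. Payload 5.5 kg.
Tool frame: the origin (TCP) lies between the finger pads; the fingertips stand 19 mm ahead of it and the grasp point (between the pads) is the TCP; z points along the fingers, y is the direction in which the jaws open and shut (so a half turn about z gives the same grasp; the last joint's range is limited). The gripper opens to 85 mm and grips with 20 to 120 N. Pads are 22 mm wide; open, the fingers measure 114 mm over their backs; the gripper's body (76 mm by 85 mm) begins 54 mm behind the grasp point. The pads swing forward as they close: fully open they stand 13 mm farther back than shut.
Start: joints at [1.181, 0.313, 0.046, 1.304, 0, 1.431], TCP at [0.142, 0.557, 0.25] pointing down, gripper open.
Joint ranges: [-2.76, 2.76], [-0.86, 1.69], [-1.03, 1.26], [-2.2, 2.34], [-1.47, 1.5], [-3.14, 3.14]. Speed limits (rad/s): [2.57, 2.57, 3.14, 3.14, 3.14, 3.14].

INTERFACE

Orientations are given as a unit quaternion [w, x, y, z].
In Python, from workcell import get_state, cams, workorder gives the robot as it stands.
- The arm moves only by the tool play_rows, never from a script. Its argument "series" is text: rows parted by semicolons, each of 7 numbers parted by spaces: the opening in per cent of the stroke, from 0 (shut) to 100 (fully open), then the shift along the tool's x, y, z in cm, then the turn, a rotation vector about the tool's x, y, z in degrees. A call has 1 to 12 rows; each row shifts and turns the commanded pose from where the row before left it, along the tool's axes as they then stand; what a row does not reach is not made up. A row lasts 1/8 s, in which the tool goes at most 62.5 mm and 10.7 degrees, less where a joint would pass 70% of its speed; a pose out of reach is approached as far as the arm can. A call with a gripper value outside its range is refused whole. The fingers move at their own pace and stop on an object; "newtons" is the grip in N (left out, the last holds). Time passes only in rows, so rows that do not move let the fingers close. It gives the time, the measured TCP pose, the force and the opening at its end, in the units of the state.
- get_state(): the state, without advancing time (a new reading comes with each control period).
- cams.read_camera(name): name is "side" or "top"; returns the picture (420x560x3 uint8, red, green, blue); there is no depth.
- cams.get_calibration(name): a dict with "fx", "fy", "cx", "cy" (pixels), "rvec" (rotation vector, rad) and "tvec" (3), from world to camera coordinates, as OpenCV has them. Camera axes: x right, y down, z forward; pixel columns grow to the right and rows downward; lengths in m; the calibration is good to about 2 mm. A picture is of the moment at which its call begins. get_calibration takes no time and is no camera call.
- workorder.hand_in(): hands the job in, once; it reports no verdict.
The state is a dict: "clock": time; "joint_pos": joint angles; "qvel": joint speeds; "tau": joint torques, N m; "tcp_pos": TCP position; "orientation": TCP orientation; "wrist_force": force on the tool from outside, world axes, zero at the start; "ft_torque": the same for the moment, N m; "finger_gap": finger opening in m.
Only numpy, scipy, OpenCV 4.12 (cv2) and the standard library are available. Lean on these libraries where they do the work, as an engineer would, in place of code of your own. Each camera call takes 0.05 s, during which the arm holds its last target.

## Working session

There is one attempt and no reset: what is moved stays moved. The work goes in short steps, Python scripts to look and compute and a tool call to move; the robot and the scene stay as the last step left them, time stands still between calls to the robot, and variables do not carry over. Pictures are saved under pics/ and viewed, and the job is handed in when it is done.

Besides the shell and the picture viewer there is one more tool, called after "Emit:" by a JSON object that holds its "op" and its "data", one argument or row to a line. play_rows: Moves the arm, as the interface text tells. Its arguments: {"type":"object","properties":{"series":{"type":"string"},"newtons":{"type":"number"}},"required":["series"]}

```bash
ls; mkdir -p pics; python3 - <<'E'
from workcell import get_state, cams, workorder
import cv2
print(get_state())
for n in ("side","top"):
    im=cams.read_camera(n); cv2.imwrite(f"pics/{n}0.png",im[:,:,::-1]); print(n,cams.get_calibration(n))
E
```

```text
pics
{'clock': 0.0, 'joint_pos': array([1.18140153e+00, 3.14011624e-01, 4.49607935e-02, 1.30358976e+00,
       2.09481638e-06, 1.43118471e+00]), 'qvel': array([-0.0020372 ,  0.00114379, -0.00014727, -0.00085255, -0.00214606,
       -0.00043953]), 'tau': array([-1.00772239e-03, -4.80624640e+01,  2.98535228e+01,  1.93637505e-02,
       -1.97053550e-04,  3.40580743e-05]), 'tcp_pos': array([0.14196741, 0.55670247, 0.24939501]), 'orientation': array([-2.42083232e-04,  1.24567119e-01,  9.92210755e-01, -8.89786803e-04]), 'wrist_force': array([-0.06606539, -0.52821503,  0.01595465]), 'ft_torque': array([-0.01285006,  0.00896274, -0.02315228]), 'finger_gap': 0.08535228814491858}
side {'fx': 446.9348770548594, 'fy': 446.9348770548594, 'cx': 280.9303091962044, 'cy': 208.6328268728825, 'rvec': array([ 2.10699216, -0.72413689,  0.34371305]), 'tvec': array([-0.51786047,  0.38664512,  1.0535925 ])}
top {'fx': 416.7091075330287, 'fy': 416.7091075330287, 'cx': 277.2145721257087, 'cy': 207.31495286029593, 'rvec': array([ 2.15498261, -2.17497309,  0.13247187]), 'tvec': array([-0.04293777,  0.63032877,  1.40260396])}
```

View pics/side0.png

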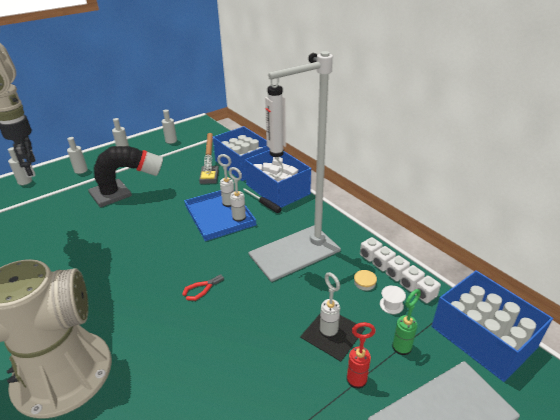

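View pics/top0.png

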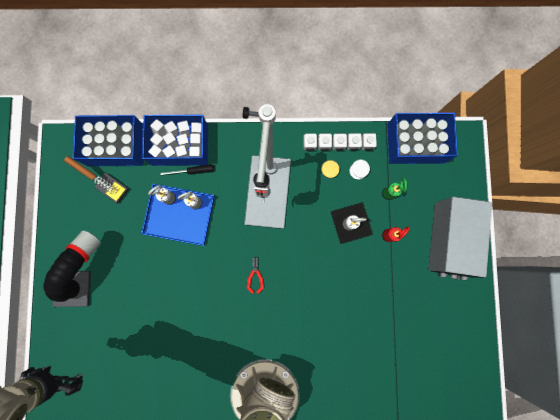

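Candidates for the actuator:
- Grey one on the black pad: side (330,315), top (352,222). This one fits the description.
- Red: side (359,365), top (396,234).
- Green: side (405,330), top (396,189).
- The two in the tray: side (227,190) and (238,205).

I'll check close crops next.

```bash
cat > h.py <<'E'
import numpy as np, cv2
from workcell import get_state, cams
C={n:cams.get_calibration(n) for n in("side","top")}
def R(n): return cv2.Rodrigues(np.array(C[n]['rvec']))[0]
def K(n): c=C[n]; return np.array([[c['fx'],0,c['cx']],[0,c['fy'],c['cy']],[0,0,1.]])
def cam(n): return -R(n).T@np.array(C[n]['tvec'])
def ray(n,p):
    d=R(n).T@np.linalg.inv(K(n))@np.array([p[0],p[1],1.]); return cam(n),d/np.linalg.norm(d)
def onz(n,p,z):
    o,d=ray(n,p); return o+d*(z-o[2])/d[2]
def proj(n,P):
    q=R(n)@np.array(P,float)+np.array(C[n]['tvec']); q=K(n)@q; return q[:2]/q[2]
def tri(ps,pt):
    P=[K(n)@np.c_[R(n),np.array(C[n]['tvec'])] for n in("side","top")]
    X=cv2.triangulatePoints(P[0],P[1],np.array(ps,float).reshape(2,1),np.array(pt,float).reshape(2,1)); X=(X[:3]/X[3]).ravel()
    return X
def crop(n,im,x0,y0,w,h,s,out):
    cv2.imwrite(out,cv2.resize(im[y0:y0+h,x0:x0+w,::-1],None,fx=s,fy=s,interpolation=cv2.INTER_CUBIC))
E
python3 - <<'E'
from h import *
s=cv2.imread('pics/side0.png')[:,:,::-1]; t=cv2.imread('pics/top0.png')[:,:,::-1]
crop('side',s,290,260,100,100,6,'pics/c1.png')
crop('top',t,320,190,80,70,8,'pics/c2.png')
crop('side',s,240,70,100,100,6,'pics/c3.png')
crop('top',t,130,140,170,110,4,'pics/c4.png')
print(cam('side'),cam('top'))
def poly(m,n,z):
    cs,_=cv2.findContours(m.astype(np.uint8),cv2.RETR_EXTERNAL,cv2.CHAIN_APPROX_NONE)
    return cs
hsv=cv2.cvtColor(np.ascontiguousarray(t),cv2.COLOR_RGB2HSV)
m=(hsv[...,0]>105)&(hsv[...,0]<125)&(hsv[...,1]>150)
m=m.astype(np.uint8); m[:180]=0;m[:, :130]=0; m[:,225:]=0;m[250:]=0
m2=(t.max(2)<45).astype(np.uint8); m2[:195]=0;m2[250:]=0;m2[:,:325]=0;m2[:,380:]=0
for nm,mm,z in(('tray',m,0.024),('pad',m2,0.004)):
    c=max(cv2.findContours(mm,cv2.RETR_EXTERNAL,cv2.CHAIN_APPROX_NONE)[0],key=cv2.contourArea)
    r=cv2.minAreaRect(c); b=cv2.boxPoints(r)
    print(nm,r)
    W=[onz('top',p,z) for p in b]; print(np.round(W,4), np.round(np.mean(W,0),4))
E
```

```text
[ 0.04735136 -0.81513598  0.92792363] [ 0.46402028 -0.03838677  1.46617445]
tray ((177.65472412109375, 214.34149169921875), (64.68526458740234, 51.66221237182617), 10.61965560913086)
[[0.5436 0.4218 0.024 ]
 [0.721  0.3935 0.024 ]
 [0.6769 0.1708 0.024 ]
 [0.5006 0.2022 0.024 ]] [0.6105 0.2971 0.024 ]
pad ((351.2834167480469, 222.56369018554688), (33.295623779296875, 33.5213623046875), 73.61045837402344)
[[ 0.6178 -0.237   0.004 ]
 [ 0.6504 -0.3519  0.004 ]
 [ 0.5371 -0.3811  0.004 ]
 [ 0.5051 -0.2672  0.004 ]] [ 0.5776 -0.3093  0.004 ]
```

View pics/c1.png

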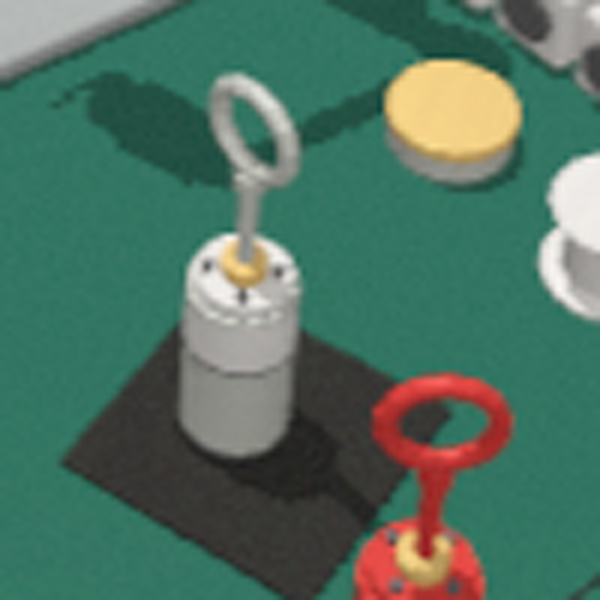

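View pics/c2.png

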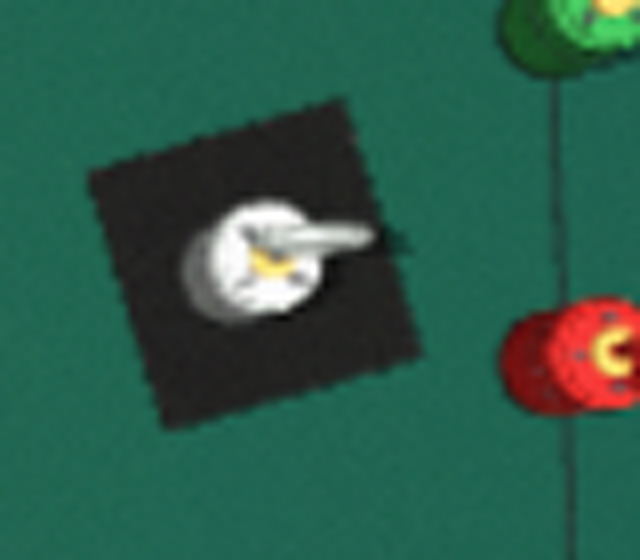

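View pics/c3.png

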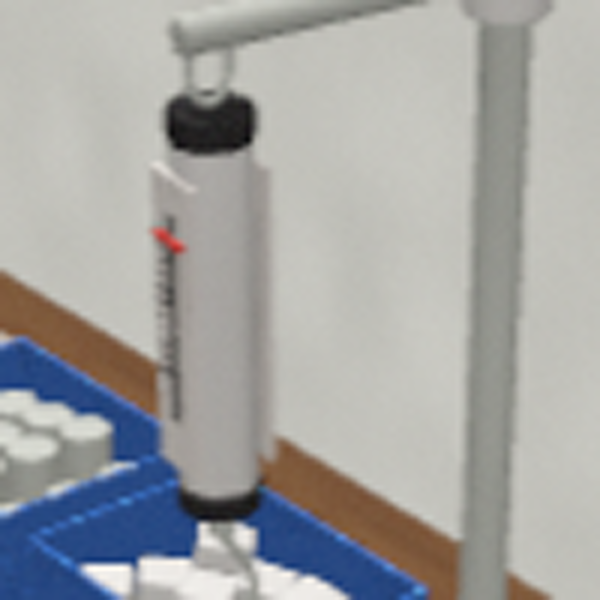

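View pics/c4.png

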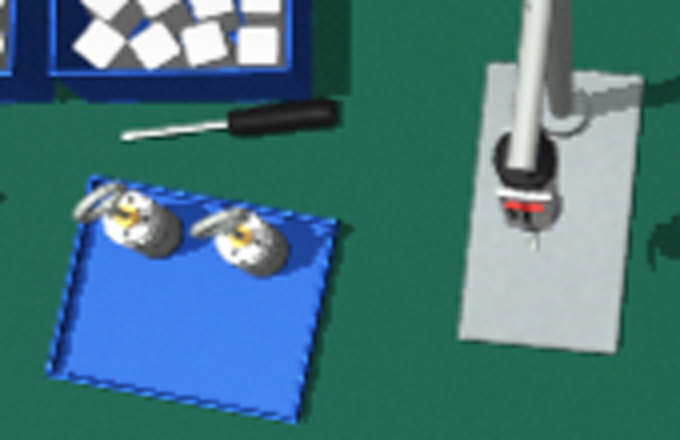

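```bash
python3 - <<'E'
from h import *
s=np.ascontiguousarray(cv2.imread('pics/side0.png')[:,:,::-1]); t=np.ascontiguousarray(cv2.imread('pics/top0.png')[:,:,::-1])
# scale plate
pc=[(np.array(p)/4-0.375+[130,140]) for p in [(488,63),(643,78),(617,352),(459,338)]]
W=np.array([onz('top',p,.014) for p in pc]); print(np.round(W,4)); c=W.mean(0)
ex=(W[0]+W[1]-W[2]-W[3]);L=np.linalg.norm(ex[:2])/2; ex/=np.linalg.norm(ex); print('len',L,np.linalg.norm((W[0]-W[1])[:2]),'yaw',np.degrees(np.arctan2(ex[1],ex[0])),'center',c,'origin',c-0.055*ex)
# low-sat masks
def low(im,box,st=90,vt=110):
    h=cv2.cvtColor(im,cv2.COLOR_RGB2HSV); m=((h[...,1]<st)&(h[...,2]>vt)).astype(np.uint8)
    x,y,w,hh=box; k=np.zeros_like(m); k[y:y+hh,x:x+w]=1; return m*k
ms=low(s,(318,270,24,22)); 
cn=max(cv2.findContours(ms,cv2.RETR_EXTERNAL,cv2.CHAIN_APPROX_NONE)[0],key=cv2.contourArea).reshape(-1,2)
print('ring side: ',cn.min(0),cn.max(0), cn[cn[:,0]==cn[:,0].min()].mean(0), cn[cn[:,0]==cn[:,0].max()].mean(0))
el=cv2.fitEllipse(cn); print(el)
for p in [cn[cn[:,0]==cn[:,0].min()].mean(0)-[.5,0], cn[cn[:,0]==cn[:,0].max()].mean(0)+[.5,0]]: print(onz('side',p,.178))
print('ring centre',onz('side',el[0],.178))
mt=low(t,(335,205,34,30),80,140)
for y in range(208,234): print(''.join('#' if mt[y,x] else '.' for x in range(335,370)),y)
for y in range(270,340): print(''.join('#' if v else '.' for v in low(s,(312,260,36,90))[y,312:348]),y)
E
```

```text
[[ 0.8194  0.0404  0.014 ]
 [ 0.8047 -0.0974  0.014 ]
 [ 0.561  -0.0715  0.014 ]
 [ 0.5745  0.0663  0.014 ]]
len 0.24566180039775498 0.13852286221890547 yaw -6.0541088648929495 center [ 0.68988102 -0.01555943  0.014     ] origin [ 0.63518777 -0.00975871  0.014     ]
ring side:  [325 272] [339 291] [325.  277.5] [339. 285.]
((331.9454345703125, 281.7954406738281), (12.555383682250977, 21.005800247192383), 157.27403259277344)
[ 0.57046891 -0.27903026  0.178     ]
[ 0.58130671 -0.31812928  0.178     ]
ring centre [ 0.57466035 -0.29997116  0.178     ]
................................... 208
................................... 209
................................... 210
................................... 211
................................... 212
................................... 213
................................... 214
.................###............... 215
..............########............. 216
.............##########............ 217
............#################...... 218
............####.##############.... 219
...........###################..... 220
...........######.#.######
[... 2663 characters left out ...]
322
........##################.......... 323
........##################.......... 324
........##################.......... 325
........##################.......... 326
........##################.......... 327
........##################.......... 328
........##################.......... 329
.........################........... 330
.........################........... 331
..........###############........... 332
...........#############............ 333
.............##########............. 334
...............#####................ 335
.................................... 336
.................................... 337
.................................... 338
.................................... 339
```

```bash
python3 - <<'E'
from h import *
s=cv2.imread('pics/side0.png')[:,:,::-1]
# tube lower end / upper end in side; crop coords
for p,z in (((220,505),.366),((210,110),.541)):
    q=np.array(p)/6-0.42+[240,70]; print(q,onz('side',q,z))
for P in ((.635,-.01,.3),(.635,-.01,.366),(.635,-.01,.57)): print(proj('side',P),proj('top',P))
crop('side',s,255,140,50,50,12,'pics/c5.png')
t=cv2.imread('pics/top0.png')[:,:,::-1]
crop('top',t,235,95,60,140,5,'pics/c6.png')
# lookalikes
for nm,ps,pt in(('red',(363,334),(403,231)),):
    print(tri(ps,pt))
print(onz('top',(396,234),.1),onz('top',(396,189),.1))
E
```

```text
[276.24666667 153.74666667] [ 0.6368447  -0.01075066  0.366     ]
[274.58        87.91333333] [ 0.63453422 -0.01406913  0.541     ]
[276.08642181 175.88782892] [264.05924702 194.89908261]
[275.48915611 153.86007569] [263.4357127  191.31585687]
[273.35144077  75.01900787] [260.94021907 176.97515965]
[ 0.53568032 -0.44041982  0.16241473]
[ 0.53092512 -0.43729082  0.1       ] [ 0.68031833 -0.4436452   0.1       ]
```

View pics/c5.png

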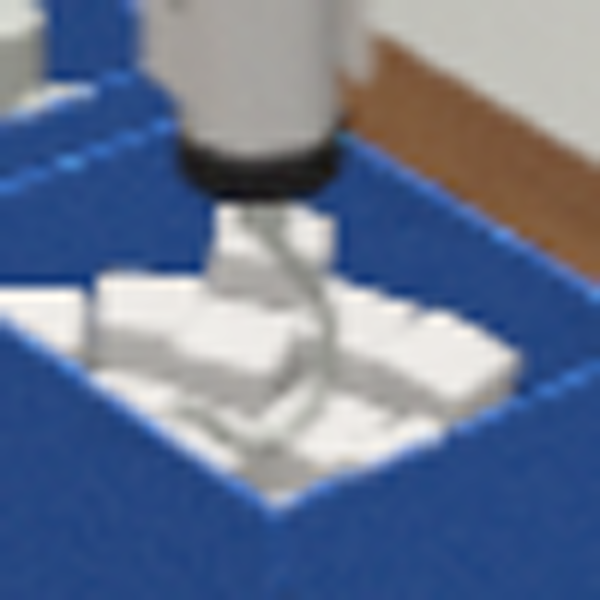

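View pics/c6.png

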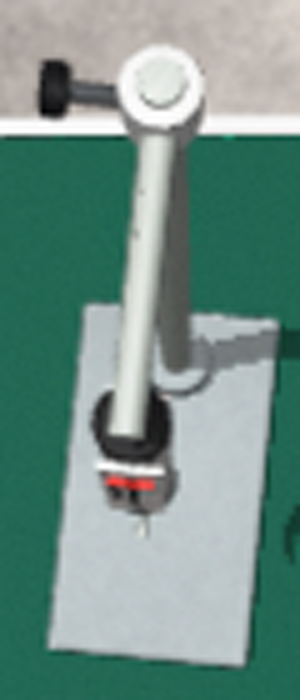

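```bash
cat > plan.py <<'E'
import numpy as np
from scipy.spatial.transform import Rotation as Ro, Slerp
from workcell import get_state
def pose(az,tilt):
    a,t=np.radians(az),np.radians(tilt)
    z=np.array([np.sin(t)*np.cos(a),np.sin(t)*np.sin(a),-np.cos(t)]); y=np.array([-np.sin(a),np.cos(a),0]); x=np.cross(y,z)
    return Ro.from_matrix(np.c_[x,y,z])
def cur():
    s=get_state(); q=s['orientation']; return s['tcp_pos'],Ro.from_quat([q[1],q[2],q[3],q[0]])
def plan(wps,op,cm=4.,deg=6.,p0=None,R0=None):
    """wps: list of (pos, Rotation); prints rounded rows from the present pose"""
    p,R=cur() if p0 is None else (p0,R0)
    p=np.array(p,float); rows=[]
    for P,Q in wps:
        P=np.array(P,float); ps=p.copy(); Rs=R
        ang=np.degrees((R.inv()*Q).magnitude()); d=np.linalg.norm(P-p)*100
        n=max(1,int(np.ceil(max(d/cm,ang/deg)-.05)))
        sl=Slerp([0,1],Ro.concatenate([Rs,Q]))
        for i in range(1,n+1):
            tp=ps+(P-ps)*i/n; tR=sl(i/n)
            sh=np.round(R.inv().apply(tp-p)*100,2); tu=np.round((R.inv()*tR).as_rotvec(degrees=True),1)
            sh+=0.;tu+=0.
            rows.append([op,*sh,*tu]); p=p+R.apply(sh/100); R=R*Ro.from_rotvec(tu,degrees=True)
    for i in range(0,len(rows),12): print('; '.join(' '.join('%g'%v for v in r) for r in rows[i:i+12]),'\n')
    print(len(rows),'end',np.round(p,4))
    return p,R
def show():
    s=get_state(); p,R=cur(); M=R.as_matrix()
    print('t',round(s['clock'],2),'tcp',np.round(p,4),'az',np.round(np.degrees(np.arctan2(M[1,2],M[0,2])),1),'tilt',np.round(np.degrees(np.arccos(-M[2,2])),1),'y',np.round(M[:,1],3),'gap',round(s['finger_gap'],4),'F',np.round(s['wrist_force'],2),'j',np.round(s['joint_pos'],2))
E
python3 - <<'E'
from plan import *
import h
print(h.proj('top',(0.615,-.008,.312)))
p,R=cur()
plan([((.25,.40,.36),pose(80,0)if 0 else R),((.40,.0,.36),pose(0,20)),((.45,-.30,.20),pose(0,46))],100,cm=5,deg=7)
E
```

```text
[263.27715371 201.37201256]
100 -2.87 -2.51 -2.21 0 0 0; 100 -2.86 -2.51 -2.2 0 0 0; 100 -2.87 -2.5 -2.21 0 0 0; 100 -2.87 -2.51 -2.21 0 0 0; 100 -2.87 -2.51 -2.2 0 0 0; 100 -2.71 -3.89 0.01 -0.3 -2.2 -1.6; 100 -2.61 -3.97 0.08 -0.3 -2.2 -1.5; 100 -2.49 -4.04 0.17 -0.3 -2.2 -1.6; 100 -2.37 -4.1 0.23 -0.3 -2.3 -1.6; 100 -2.24 -4.17 0.31 -0.2 -2.2 -1.6; 100 -2.12 -4.24 0.37 -0.3 -2.2 -1.5; 100 -1.98 -4.29 0.44 -0.3 -2.2 -1.6 

100 -1.85 -4.34 0.48 -0.3 -2.2 -1.6; 100 -1.71 -4.4 0.53 -0.3 -2.2 -1.6; 100 0.11 -4.29 2.39 0 -3.7 0; 100 0.27 -4.28 2.38 0 -3.7 0; 100 0.42 -4.29 2.36 0 -3.8 0; 100 0.57 -4.28 2.32 0 -3.7 0; 100 0.73 -4.29 2.28 0 -3.7 0; 100 0.87 -4.28 2.23 0 -3.7 0; 100 1.01 -4.29 2.17 0 -3.7 0 

21 end [ 0.45 -0.3   0.2 ]
```

Emit:
{"op": "play_rows", "data": {
  "series": "100 -2.9 -2.5 -2.2 0 0 0; 100 -2.9 -2.5 -2.2 0 0 0; 100 -2.9 -2.5 -2.2 0 0 0; 100 -2.9 -2.5 -2.2 0 0 0; 100 -2.9 -2.5 -2.2 0 0 0; 100 -2.7 -3.9 0 -0.3 -2.2 -1.6; 100 -2.6 -4 0.1 -0.3 -2.2 -1.5; 100 -2.5 -4 0.2 -0.3 -2.2 -1.6; 100 -2.4 -4.1 0.2 -0.3 -2.3 -1.6; 100 -2.2 -4.2 0.3 -0.2 -2.2 -1.6; 100 -2.1 -4.2 0.4 -0.3 -2.2 -1.5; 100 -2 -4.3 0.4 -0.3 -2.2 -1.6",
  "newtons": 40
}}

```text
clock: 1.6
tcp_pos: [0.3681, 0.0878, 0.3597]
orientation: [0.136, 0.027, 0.99, 0.0]
wrist_force: [0.7, 0.8, 0.1]
finger_gap: 0.0856
```

Emit:
{"op": "play_rows", "data": {
  "series": "100 -1.8 -4.3 0.5 -0.3 -2.2 -1.6; 100 -1.7 -4.4 0.5 -0.3 -2.2 -1.6; 100 0.1 -4.3 2.4 0 -3.7 0; 100 0.3 -4.3 2.4 0 -3.7 0; 100 0.4 -4.3 2.4 0 -3.8 0; 100 0.6 -4.3 2.3 0 -3.7 0; 100 0.7 -4.3 2.3 0 -3.7 0; 100 0.9 -4.3 2.2 0 -3.7 0; 100 1 -4.3 2.2 0 -3.7 0; 100 0 0 0 0 0 0"
}}

```text
clock: 2.85
tcp_pos: [0.4498, -0.3016, 0.1952]
orientation: [0.39, 0.003, 0.921, 0.002]
wrist_force: [-0.1, 0.7, 0.8]
finger_gap: 0.0851
```

```bash
python3 - <<'E'
from plan import *
show()
from h import *
s=cams.read_camera('side'); t=cams.read_camera('top')
cv2.imwrite('pics/side1.png',s[:,:,::-1]);crop('top',t,290,160,120,100,5,'pics/t1.png')
E
```

```text
t 2.85 tcp [ 0.4498 -0.3016  0.1952] az 0.2 tilt 45.9 y [0.003 1.    0.007] gap 0.0851 F [-0.08  0.67  0.77] j [-1.09 -0.04 -0.77  0.39  0.69 -0.92]
```

View pics/side1.png

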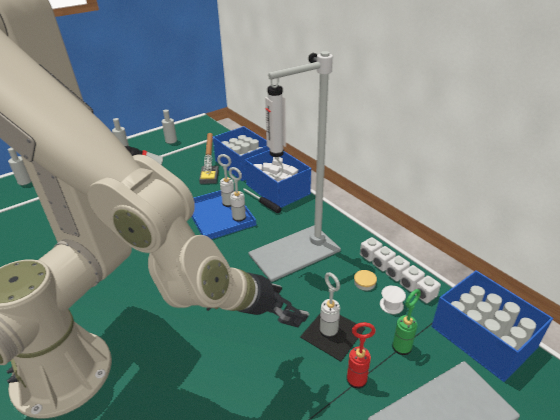

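View pics/t1.png

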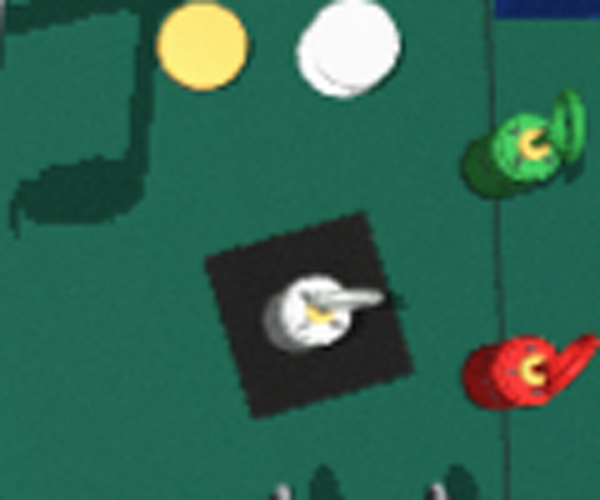

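```bash
python3 - <<'E'
from h import *
print('cap top',onz('top',(352.9,221.7),.099),onz('top',((317)/5-.4+290,(312)/5-.4+160),.099))
# side: can silhouette columns at rows 324-329: 320..337 -> centre 328.5; ray's horizontal line
for row,c in((312,329.5),(326,328.5)):
    for z in(.04,.05,.06,.07): print(row,z,onz('side',(c,row),z)[:2])
for P in((.577,-.299,.004),(.577,-.299,.099),(.577,-.299,.092),(.577,-.299,.178)): print(P,proj('side',P),proj('top',P))
E
```

```text
cap top [ 0.57275924 -0.29710965  0.099     ] [ 0.57176585 -0.29740906  0.099     ]
312 0.04 [ 0.59485607 -0.27932743]
312 0.05 [ 0.58868995 -0.28536183]
312 0.06 [ 0.58252383 -0.29139623]
312 0.07 [ 0.5763577  -0.29743063]
326 0.04 [ 0.56300624 -0.310517  ]
326 0.05 [ 0.55719882 -0.31620013]
326 0.06 [ 0.55139139 -0.32188327]
326 0.07 [ 0.54558397 -0.3275664 ]
(0.577, -0.299, 0.004) [328.86122731 329.57895819] [348.36621837 222.68033382]
(0.577, -0.299, 0.099) [330.7129859  304.26020189] [353.43368261 220.41116427]
(0.577, -0.299, 0.092) [330.56996574 306.21569031] [353.03663725 220.58895797]
(0.577, -0.299, 0.178) [332.40683571 281.10050338] [358.21033237 218.27221909]
```

```bash
python3 - <<'E'
from plan import *
plan([((.459,-.298,.183),pose(0,46)),((.574,-.298,.072),pose(0,46))],100,cm=3,deg=6)
E
```

```text
100 0.46 0.16 1.62 0.2 -0.1 -0.2; 100 0 0 2.66 0 0 0; 100 0 0 2.67 0 0 0; 100 0 0.01 2.66 0 0 0; 100 0 0 2.67 0 0 0; 100 0.01 0 2.66 0 0 0; 100 0 0 2.66 0 0 0 

7 end [ 0.5739 -0.298   0.072 ]
```

Emit:
{"op": "play_rows", "data": {
  "series": "100 0.5 0.2 1.6 0.2 0 -0.2; 100 0 0 2.7 0 0 0; 100 0 0 2.7 0 0 0; 100 0 0 2.7 0 0 0; 100 0 0 2.7 0 0 0; 100 0 0 2.1 0 0 0; 100 0 0 2 0 0 0; 100 0 0 1 0 0 0; 100 0 0 0 0 0 0"
}}

```text
clock: 4.08
tcp_pos: [0.5741, -0.2974, 0.074]
orientation: [0.391, -0.002, 0.92, -0.001]
wrist_force: [-0.1, 0.7, 1.1]
finger_gap: 0.0853
```

```bash
python3 - <<'E'
from plan import *
show()
from h import *
s=cams.read_camera('side'); t=cams.read_camera('top')
crop('side',s,230,240,150,120,4,'pics/s2.png');crop('top',t,290,180,120,100,5,'pics/t2.png')
E
```

```text
t 4.08 tcp [ 0.5741 -0.2974  0.074 ] az -0.1 tilt 46.0 y [-0.002  1.    -0.004] gap 0.0853 F [-0.06  0.71  1.07] j [-0.84  0.31 -0.8  -0.14  0.57 -0.67]
```

View pics/s2.png

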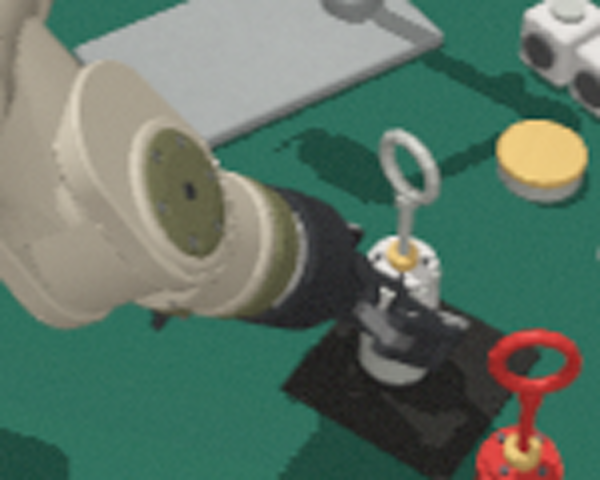

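View pics/t2.png

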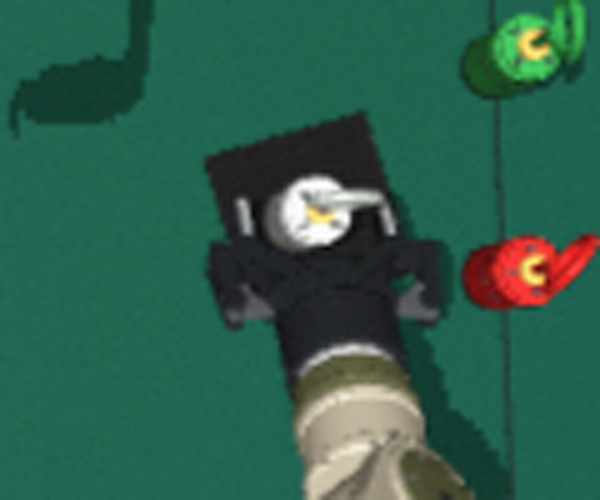

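Emit:
{"op": "play_rows", "data": {
  "series": "40 0 0 0 0 0 0; 40 0 0 0 0 0 0; 40 0 0 0 0 0 0; 40 0 0 0 0 0 0; 40 0 0 0 0 0 0; 40 0 0 0 0 0 0",
  "newtons": 60
}}

```text
clock: 4.92
tcp_pos: [0.5738, -0.2988, 0.0742]
orientation: [0.391, -0.001, 0.92, -0.002]
wrist_force: [-3.7, -0.1, 5.8]
finger_gap: 0.0446
```

```bash
python3 - <<'E'
from plan import *
show()
E
```

```text
t 4.92 tcp [ 0.5738 -0.2988  0.0742] az -0.2 tilt 46.1 y [-0.     1.    -0.004] gap 0.0446 F [-3.67 -0.14  5.83] j [-0.85  0.31 -0.8  -0.15  0.57 -0.67]
```

Emit:
{"op": "play_rows", "data": {
  "series": "20 0 0 0 0 0 0; 20 0 0 0 0 0 0; 20 -0.4 0 -0.4 0 0 0; 20 -1.4 0 -1.4 0 0 0; 20 -2.1 0 -2.1 0 0 0; 20 -2.1 0 -2.1 0 0 0; 20 0 0 0 0 0 0"
}}

```text
clock: 5.8
tcp_pos: [0.5726, -0.2986, 0.16]
orientation: [0.391, -0.001, 0.92, -0.003]
wrist_force: [-0.6, 0.5, -5.4]
finger_gap: 0.0447
```

```bash
python3 - <<'E'
from plan import *
show()
from h import *
s=cams.read_camera('side'); t=cams.read_camera('top')
crop('side',s,230,220,150,120,5,'pics/s3.png');crop('top',t,290,180,120,100,5,'pics/t3.png')
E
```

```text
t 5.8 tcp [ 0.5726 -0.2986  0.16  ] az -0.3 tilt 46.1 y [-0.001  1.    -0.006] gap 0.0447 F [-0.59  0.49 -5.42] j [-0.85  0.15 -0.71  0.1   0.57 -0.67]
```

View pics/s3.png

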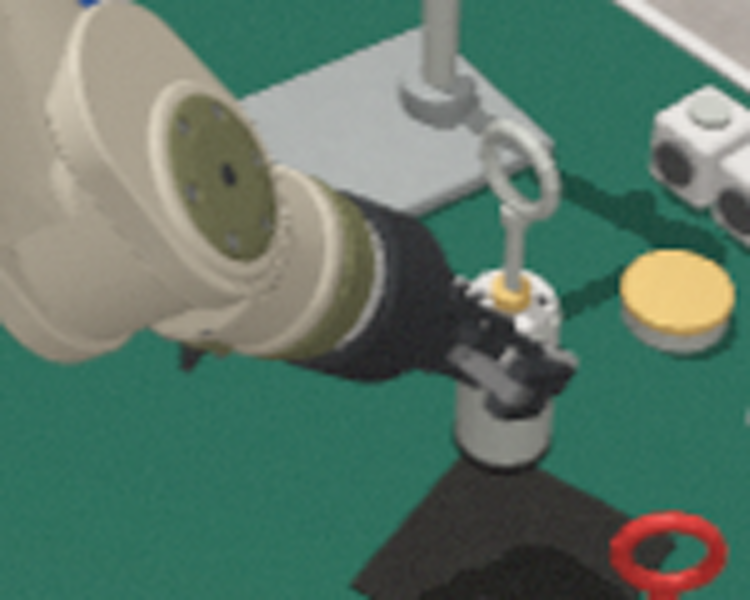

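View pics/t3.png

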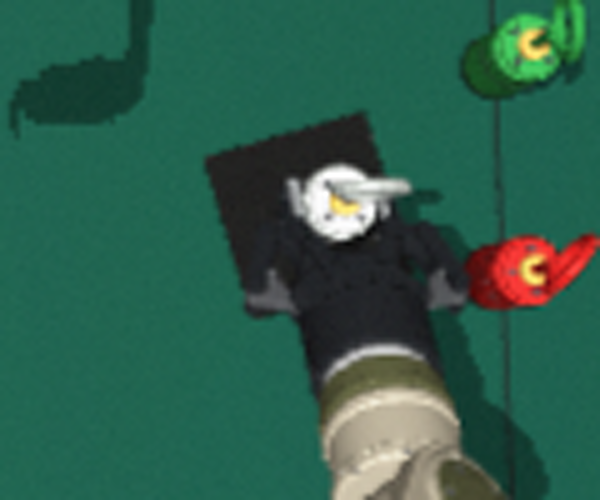

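```bash
cat > ring.py <<'E'
from h import *
def mask(im,box,st=70,vt=110):
    h=cv2.cvtColor(np.ascontiguousarray(im),cv2.COLOR_RGB2HSV); m=((h[...,1]<st)&(h[...,2]>vt)).astype(np.uint8)
    x,y,w,hh=box; k=np.zeros_like(m); k[y:y+hh,x:x+w]=1; return m*k
def pr(m,box):
    x,y,w,h=box
    for r in range(y,y+h): print(''.join('#' if v else '.' for v in m[r,x:x+w]),r)
E
python3 - <<'E'
from ring import *
s=cams.read_camera('side'); t=cams.read_camera('top')
b=(320,240,30,50); m=mask(s,b,90); pr(m,b)
b=(340,205,40,30); pr(mask(t,b,80,130),b)
for P in((.5726,-.2986,.2638),(.5726,-.2986,.2878),(.5726,-.2986,.2398),(.5726,-.2986,.0898+.103),(.5726,-.2986,.0898+.095),(.5726,-.2986,.0898)): print(P,proj('side',P),proj('top',P))
E
```

```text
###..########................. 240
###.##########................ 241
###.###########............... 242
################.............. 243
#################............. 244
##################............ 245
###################........... 246
####################.......... 247
#####################......... 248
#####################......... 249
####################.......... 250
###################........... 251
###################........... 252
##############.#####.......... 253
############....#####......... 254
##########.......####......... 255
###########......####......... 256
#####..####......####......... 257
###....#####.....#####........ 258
........#####....#####........ 259
........######...#####........ 260
.........############......... 261
.........############......... 262
.........###########.......... 263
.........##########........... 264
.........######............... 265
..........#####............... 266
..........####................ 267
..........####................ 268
..........####................ 269
..........####................ 270
..........####.
[... 1804 characters left out ...]
........... 230
........................................ 231
........................................ 232
........................................ 233
........................................ 234
(0.5726, -0.2986, 0.2638) [332.82802669 254.18793113] [364.01374207 217.14614003]
(0.5726, -0.2986, 0.2878) [333.4095193  245.92530934] [365.81194173 216.37054982]
(0.5726, -0.2986, 0.2398) [332.26319464 262.21381761] [362.28510182 217.89172822]
(0.5726, -0.2986, 0.1928) [331.20266386 277.28325207] [359.08647759 219.27134232]
(0.5726, -0.2986, 0.18480000000000002) [331.02788589 279.76673039] [358.56513876 219.4962035 ]
(0.5726, -0.2986, 0.0898) [329.0695145  307.59388057] [352.83270615 221.96868676]
```

```bash
python3 - <<'E'
from h import *
a=onz('side',(325.6,249.6),.2638);b=onz('side',(341.8,257.6),.2638)
print(a,b,np.linalg.norm(a-b),(a+b)/2,np.degrees(np.arctan2(*(b-a)[1::-1]))+90)
# predicted extremes and top images for hole azimuths
c=np.array([.572,-.298,.2638])
for az in(10,15,20,25):
    u=np.array([np.sin(np.radians(az)),-np.cos(np.radians(az)),0])
    print(az,proj('side',c-.024*u),proj('side',c+.024*u),proj('top',c-.024*u),proj('top',c+.024*u))
E
```

```text
[ 0.57033901 -0.27753418  0.2638    ] [ 0.58034369 -0.31877451  0.2638    ] 0.04243652343463934 [ 0.57534135 -0.29815435  0.2638    ] 13.636214407547286
10 [323.80046427 249.32412482] [341.3147331  259.12483779] [355.721864   218.85931696] [371.89773172 215.85037761]
15 [323.24894668 249.81316144] [341.85678113 258.61080507] [355.90007296 219.5606933 ] [371.71667569 215.15060331]
20 [322.76515484 250.336219  ] [342.32489655 258.06391794] [356.13863572 220.24552624] [371.47560034 214.46784802]
25 [322.35293289 250.88958491] [342.71571203 257.48861277] [356.43576544 220.90858021] [371.17636885 213.80728416]
```

```bash
python3 - <<'E'
from plan import *
plan([((.55,-.25,.19),pose(0,46)),((.545,.00,.200),pose(-14,46))],20,cm=3,deg=5)
E
```

```text
20 -0.34 1.56 -1.3 0 -0.1 0; 20 -0.35 1.55 -1.3 0 0 0; 20 -0.34 1.56 -1.29 0 -0.1 0; 20 -0.04 2.78 -0.12 1.1 0 1.1; 20 0.01 2.77 -0.17 1.1 0 1.1; 20 0.06 2.77 -0.22 1.2 0 1; 20 0.11 2.77 -0.28 1.1 0 1.1; 20 0.17 2.75 -0.34 1.1 0 1.1; 20 0.22 2.75 -0.38 1.1 0 1.1; 20 0.27 2.73 -0.44 1.1 0 1.1; 20 0.32 2.72 -0.49 1.2 0 1.1; 20 0.38 2.7 -0.55 1.1 0 1 

12 end [0.545 0.    0.2  ]
```

Emit:
{"op": "play_rows", "data": {
  "series": "20 -0.3 1.6 -1.3 0 -0.1 0; 20 -0.3 1.6 -1.3 0 0 0; 20 -0.3 1.6 -1.3 0 -0.1 0; 20 0 2.8 -0.1 1.1 0 1.1; 20 0 2.8 -0.2 1.1 0 1.1; 20 0.1 2.8 -0.2 1.2 0 1; 20 0.1 2.8 -0.3 1.1 0 1.1; 20 0.2 2.7 -0.3 1.1 0 1.1; 20 0.2 2.7 -0.4 1.1 0 1.1; 20 0.3 2.7 -0.4 1.1 0 1.1; 20 0.3 2.7 -0.5 1.2 0 1.1; 20 0.4 2.5 -0.6 1.1 0 1"
}}

```text
clock: 7.5
tcp_pos: [0.542, -0.0006, 0.1974]
orientation: [0.388, 0.111, 0.914, -0.049]
wrist_force: [0.6, 0.0, -5.7]
finger_gap: 0.0448
```

Emit:
{"op": "play_rows", "data": {
  "series": "20 0 0 0 0 0 0; 20 0 0 0 0 0 0; 20 0 0 0 0 0 0; 20 0 0 0 0 0 0"
}}

```text
clock: 8.0
tcp_pos: [0.5437, -0.003, 0.2]
orientation: [0.389, 0.112, 0.913, -0.049]
wrist_force: [0.0, 0.9, -4.9]
finger_gap: 0.0444
```

```bash
python3 - <<'E'
from plan import *
show()
from ring import *
s=cams.read_camera('side'); t=cams.read_camera('top')
crop('side',s,200,140,130,120,5,'pics/s4.png');crop('top',t,220,150,110,100,5,'pics/t4.png')
E
```

```text
t 8.0 tcp [ 0.5437 -0.003   0.2   ] az -14.2 tilt 46.2 y [ 0.243  0.97  -0.003] gap 0.0444 F [ 0.02  0.89 -4.89] j [-0.1  -0.17 -0.96 -0.02 -0.11  0.1 ]
```

View pics/s4.png

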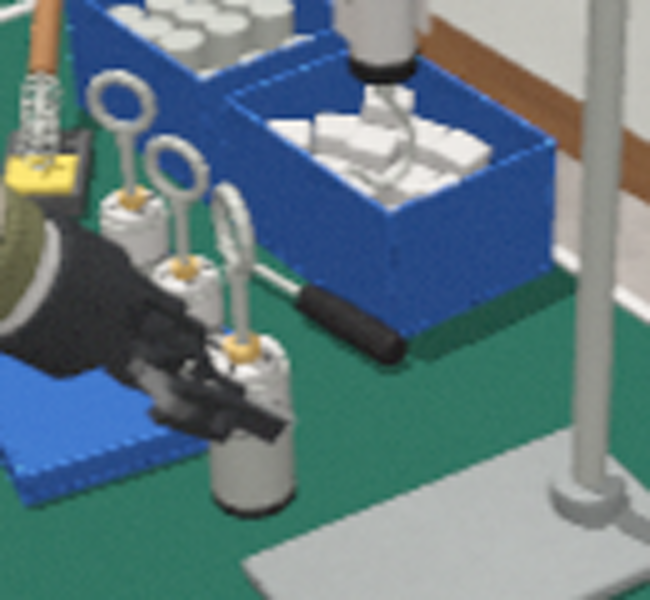

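View pics/t4.png

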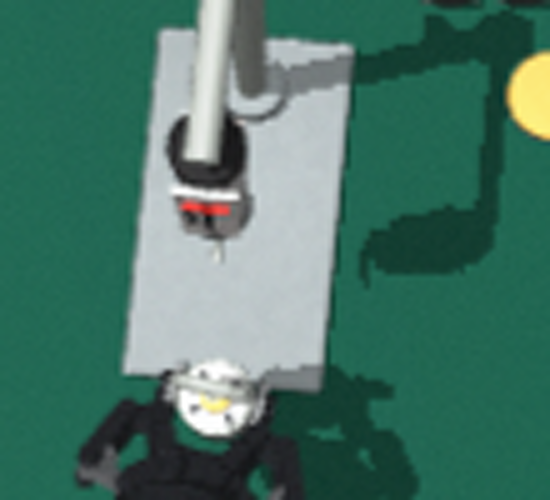

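```bash
python3 - <<'E'
from ring import *
a=np.array([.5437,-.003,.1298])
f=lambda n,P,o,s=5:(proj(n,P)-o+.4)*s
for z in(0,.088,.095,.103,.152,.158,.174,.190,.198): print(z,'side crop',f('side',a+[0,0,z],[200,140]),'top crop',f('top',a+[0,0,z],[220,150]))
for az in(-6,0,6):
    u=np.array([np.sin(np.radians(az)),-np.cos(np.radians(az)),0])*.02
    c=a+[0,0,.174]
    print(az,[f('side',c+k*u,[200,140]).round(1) for k in(-1,1)],[f('top',c+k*u,[220,150]).round(1) for k in(-1,1)])
print('seat',f('side',(.6355,-.010,.3),[200,140]),'tip',f('top',(.6146,-.0078,.312),[220,150]))
print('tri ring top/tip')
s=cams.read_camera('side');crop('side',s,230,160,50,60,10,'pics/s5.png')
t=cams.read_camera('top');crop('top',t,245,190,40,50,12,'pics/t5.png')
E
```

```text
0 side crop [250.0665104  492.55580572] top crop [218.91946679 405.94856469]
0.088 side crop [240.40906556 365.44451252] top crop [214.98100125 397.23326146]
0.095 side crop [239.60414888 354.85019882] top crop [214.64391133 396.48732606]
0.103 side crop [238.67727498 342.65068405] top crop [214.25401434 395.62453561]
0.152 side crop [232.83258962 265.72293282] top crop [211.75182883 390.08753007]
0.158 side crop [232.09646552 256.03406711] top crop [211.43124644 389.37812365]
0.174 side crop [230.11084512 229.89933051] top crop [210.56030399 387.45084323]
0.19 side crop [228.09165826 203.32279212] top crop [209.66523913 385.4701831 ]
0.198 side crop [227.06921029 189.86533151] top crop [209.20834543 384.45913779]
-6 [array([211.9, 211.8]), array([248.8, 248.4])] [array([174.9, 384. ]), array([246.2, 390.9])]
0 [array([208.4, 213.1]), array([252.3, 247.1])] [array([174.7, 387.8]), array([246.4, 387.1])]
6 [array([205.1, 214.6]), array([255.7, 245.5])] [array([174.9, 391.5]), array([246.2, 383.4])]
seat [383.19178127 181.11934341] tip [218.03168756 259.57344799]
tri ring top/tip
```

View pics/s5.png

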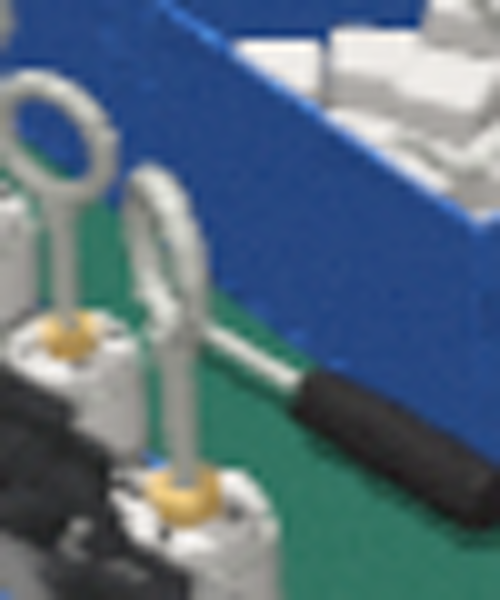

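View pics/t5.png

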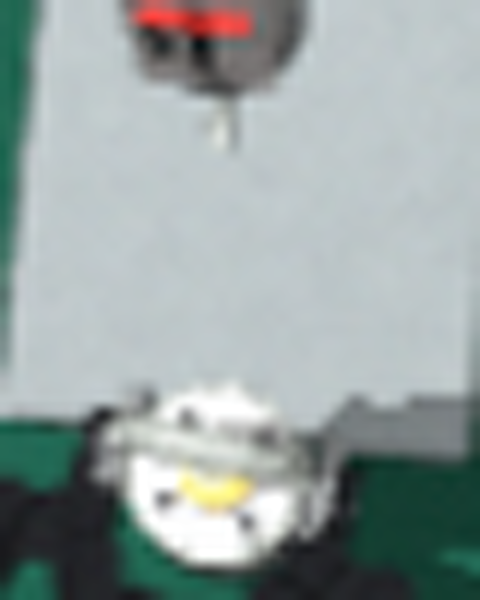

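```bash
python3 - <<'E'
from plan import *
p,R=cur()
p,R=plan([((.598,-.0045,.200),pose(-14,46))],20,cm=2,deg=5)
E
```

```text
20 -1.22 0.38 1.28 0 0.1 0; 20 -1.22 0.37 1.29 -0.1 0.1 0.1; 20 -1.22 0.38 1.28 0 0.1 0 

3 end [ 0.598  -0.0045  0.2   ]
```

Emit:
{"op": "play_rows", "data": {
  "series": "20 -1.2 0.4 1.3 0 0.1 0; 20 -1.2 0.4 1.3 0 0.1 0.1; 20 -1.2 0.4 1.3 0 0 0; 20 0 0 0 0 0 0; 20 0 0 0 0 0 0"
}}

```text
clock: 8.82
tcp_pos: [0.5973, -0.0033, 0.1984]
orientation: [0.387, 0.112, 0.914, -0.049]
wrist_force: [-0.8, 0.3, -5.2]
finger_gap: 0.0447
```

```bash
python3 - <<'E'
from plan import *
show()
from ring import *
s=cams.read_camera('side'); t=cams.read_camera('top')
crop('side',s,240,150,60,60,10,'pics/s6.png');crop('top',t,240,185,50,50,12,'pics/t6.png')
E
```

```text
t 8.82 tcp [ 0.5973 -0.0033  0.1984] az -14.2 tilt 46.0 y [ 0.242  0.97  -0.002] gap 0.0447 F [-0.85  0.29 -5.25] j [-0.08 -0.05 -0.86 -0.04 -0.12  0.11]
```

View pics/s6.png

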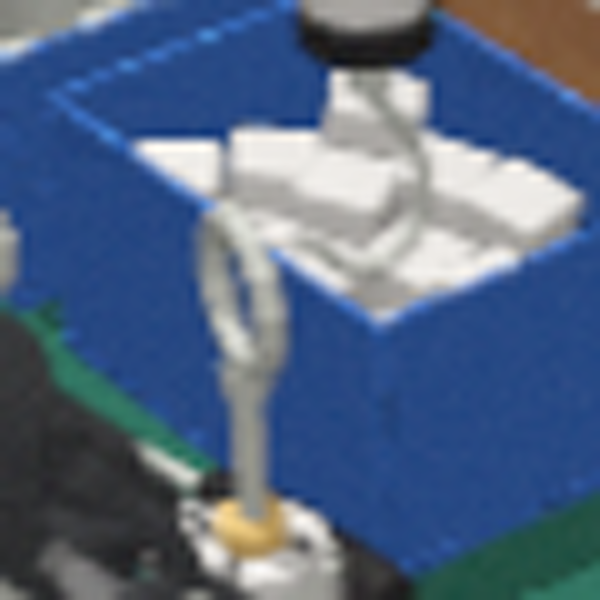

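View pics/t6.png

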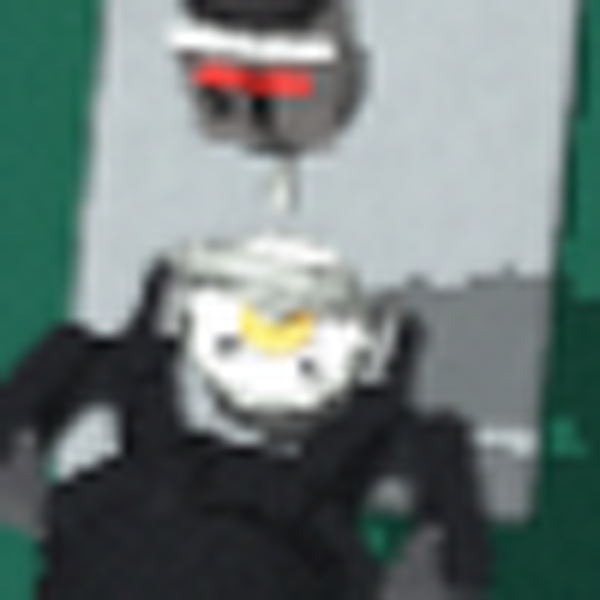

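```bash
python3 - <<'E'
from ring import *
from plan import *
f=lambda n,P,o,s:((proj(n,P)-o+.5)*s-.5).round(0)
a=np.array([.5973,-.0050,.1284])
for z in(.103,.150,.174,.190,.198): print(z,f('side',a+[0,0,z],[240,150],10),f('top',a+[0,0,z],[240,185],12))
b=np.array([.6355,-.010,.13])
for z in(.190,.198,.174): print('end',z,f('side',b+[0,0,z],[240,150],10),f('top',b+[0,0,z],[240,185],12))
ex=np.array([.9945,-.1045,0]);S=np.array([.6355,-.010,.300])
print('seat',f('side',S,[240,150],10),f('side',S-[0,0,.005],[240,150],10),'tip',f('side',S-.021*ex+[0,0,.0115],[240,150],10),f('top',S-.021*ex+[0,0,.0115],[240,185],12))
plan([((.6175,-.006,.2005),pose(-14,46)),((.6355,-.008,.2005),pose(-14,46))],20,cm=1.2,deg=5)
E
```

```text
0.103 [248. 519.] [282. 315.]
0.15 [241. 374.] [277. 294.]
0.174 [237. 296.] [274. 282.]
0.19 [235. 244.] [272. 274.]
0.198 [234. 217.] [270. 270.]
end 0.19 [365. 198.] [292. 110.]
end 0.198 [364. 171.] [291. 104.]
end 0.174 [367. 250.] [294. 120.]
seat [367. 263.] [367. 279.] tip [296. 249.] [284. 204.]
20 -0.78 0.11 0.67 -0.1 0 0; 20 -0.77 0.11 0.66 0 0 0.1; 20 -0.62 0.12 0.65 0 0 0; 20 -0.63 0.12 0.64 0 0 0 

4 end [ 0.6355 -0.008   0.2005]
```

Emit:
{"op": "play_rows", "data": {
  "series": "20 -0.7 0.1 0.7 0 0 0; 20 -0.7 0.1 0.7 0 0 0; 20 0 0 0 0 0 0; 20 0 0 0 0 0 0"
}}

```text
clock: 9.43
tcp_pos: [0.6177, -0.0061, 0.1991]
orientation: [0.388, 0.112, 0.914, -0.049]
wrist_force: [0.7, 0.5, -5.5]
finger_gap: 0.0449
```

```bash
python3 - <<'E'
from plan import *
show()
from ring import *
s=cams.read_camera('side'); t=cams.read_camera('top')
crop('side',s,240,150,60,60,10,'pics/s7.png')
E
```

```text
t 9.43 tcp [ 0.6177 -0.0061  0.1991] az -14.1 tilt 46.0 y [ 0.242  0.97  -0.002] gap 0.0449 F [ 0.66  0.54 -5.54] j [-0.09 -0.01 -0.82 -0.04 -0.11  0.11]
```

View pics/s7.png

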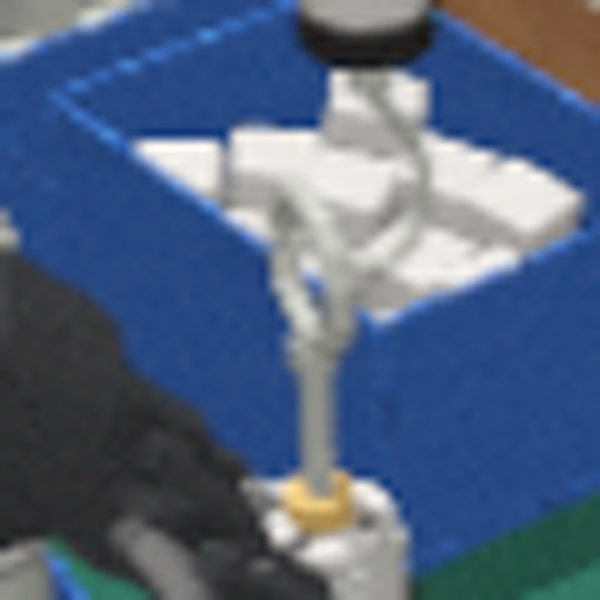

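Emit:
{"op": "play_rows", "data": {
  "series": "20 -0.6 0.1 0.6 0 0 0; 20 -0.6 0.1 0.6 0 0 0; 20 0 0 0 0 0 0; 20 0 0 0 0 0 0"
}}

```text
clock: 10.02
tcp_pos: [0.6347, -0.0083, 0.1995]
orientation: [0.388, 0.112, 0.914, -0.049]
wrist_force: [0.2, 0.1, -4.9]
finger_gap: 0.0443
```

```bash
python3 - <<'E'
from plan import *
show()
from ring import *
s=cams.read_camera('side'); t=cams.read_camera('top')
crop('side',s,240,150,60,60,10,'pics/s8.png');crop('top',t,240,170,50,50,12,'pics/t8.png')
E
```

```text
t 10.03 tcp [ 0.6347 -0.0083  0.1995] az -14.1 tilt 46.0 y [ 0.242  0.97  -0.002] gap 0.0443 F [ 0.15  0.09 -4.92] j [-0.09  0.02 -0.79 -0.04 -0.11  0.11]
```

View pics/s8.png

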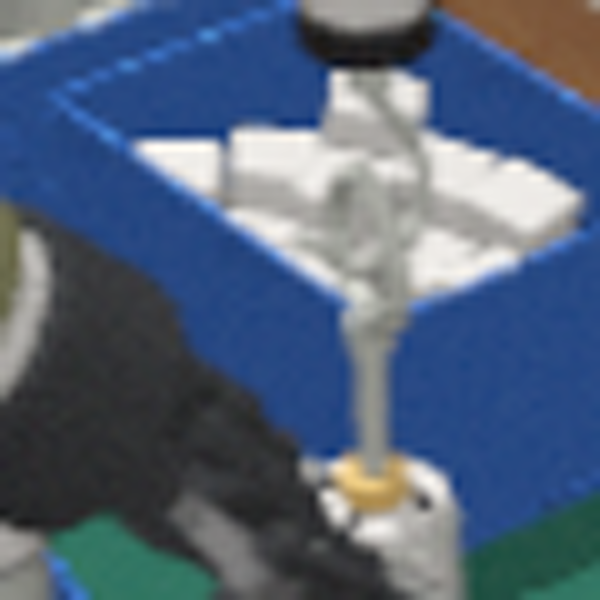

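View pics/t8.png

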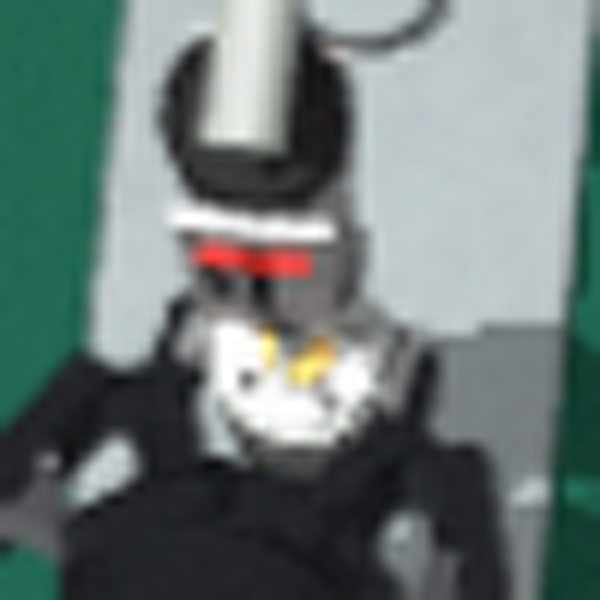

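Emit:
{"op": "play_rows", "data": {
  "series": "20 0.3 0 0.3 0 0 0; 20 0.3 0 0.3 0 0 0; 20 0.3 0 0.3 0 0 0; 20 0.3 0 0.3 0 0 0; 20 0.3 0 0.3 0 0 0; 20 0 0 0 0 0 0; 20 0 0 0 0 0 0; 20 0 0 0 0 0 0"
}}

```text
clock: 11.12
tcp_pos: [0.6353, -0.0084, 0.179]
orientation: [0.388, 0.112, 0.913, -0.049]
wrist_force: [0.2, -0.4, -5.8]
finger_gap: 0.0444
```

```bash
python3 - <<'E'
from plan import *
show()
from ring import *
s=cams.read_camera('side')
crop('side',s,240,60,60,150,5,'pics/s9.png')
E
```

```text
t 11.12 tcp [ 0.6353 -0.0084  0.179 ] az -14.1 tilt 46.1 y [ 0.242  0.97  -0.002] gap 0.0444 F [ 0.22 -0.37 -5.75] j [-0.09  0.05 -0.82 -0.1  -0.11  0.11]
```

View pics/s9.png

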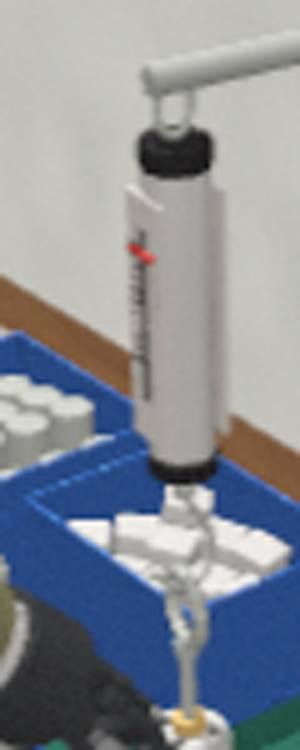

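Emit:
{"op": "play_rows", "data": {
  "series": "20 0.3 0 0.3 0 0 0; 20 0.3 0 0.3 0 0 0; 20 0.3 0 0.3 0 0 0; 20 0 0 0 0 0 0; 20 0 0 0 0 0 0; 20 0 0 0 0 0 0"
}}

```text
clock: 11.92
tcp_pos: [0.6356, -0.0085, 0.1662]
orientation: [0.388, 0.112, 0.913, -0.049]
wrist_force: [-0.5, 0.4, -3.4]
finger_gap: 0.0446
```

Emit:
{"op": "play_rows", "data": {
  "series": "20 0.3 0 0.3 0 0 0; 20 0.2 0 0.2 0 0 0; 20 0.2 0 0.2 0 0 0; 20 0 0 0 0 0 0; 20 0 0 0 0 0 0; 20 0 0 0 0 0 0"
}}

```text
clock: 12.68
tcp_pos: [0.6357, -0.0086, 0.1563]
orientation: [0.388, 0.112, 0.913, -0.049]
wrist_force: [0.1, 0.7, -1.0]
finger_gap: 0.0443
```

```bash
python3 - <<'E'
from plan import *
show()
from ring import *
s=cams.read_camera('side')
crop('side',s,240,60,60,150,5,'pics/s10.png')
E
```

```text
t 12.68 tcp [ 0.6357 -0.0086  0.1563] az -14.1 tilt 46.1 y [ 0.242  0.97  -0.002] gap 0.0443 F [ 0.11  0.74 -1.03] j [-0.09  0.09 -0.85 -0.17 -0.11  0.11]
```

View pics/s10.png

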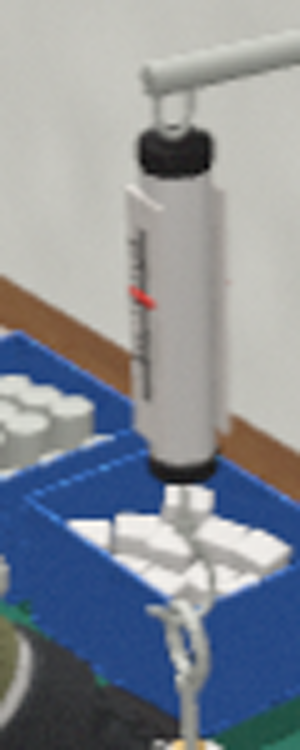

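Emit:
{"op": "play_rows", "data": {
  "series": "20 0.2 0 0.2 0 0 0; 20 0.2 0 0.2 0 0 0; 20 0.1 0 0.1 0 0 0; 20 0 0 0 0 0 0; 20 0 0 0 0 0 0; 20 0 0 0 0 0 0"
}}

```text
clock: 13.48
tcp_pos: [0.6358, -0.0086, 0.1491]
orientation: [0.388, 0.112, 0.913, -0.049]
wrist_force: [-0.4, 1.1, -0.2]
finger_gap: 0.0446
```

Emit:
{"op": "play_rows", "data": {
  "series": "20 0 0 0 0 0 0"
}}

```text
clock: 13.6
tcp_pos: [0.6358, -0.0086, 0.1491]
orientation: [0.388, 0.112, 0.913, -0.049]
wrist_force: [0.4, 0.8, -1.3]
finger_gap: 0.0442
```

Emit:
{"op": "play_rows", "data": {
  "series": "20 0 0 0 0 0 0"
}}

```text
clock: 13.72
tcp_pos: [0.6357, -0.0086, 0.1491]
orientation: [0.388, 0.112, 0.913, -0.049]
wrist_force: [-1.1, -0.2, 0.0]
finger_gap: 0.0445
```

```bash
python3 - <<'E'
from plan import *
show()
from ring import *
s=cams.read_camera('side')
crop('side',s,240,60,60,150,5,'pics/s11.png')
E
```

```text
t 13.72 tcp [ 0.6357 -0.0086  0.1491] az -14.1 tilt 46.1 y [ 0.242  0.97  -0.002] gap 0.0445 F [-1.06 -0.2   0.03] j [-0.09  0.11 -0.86 -0.2  -0.11  0.11]
```

View pics/s11.png

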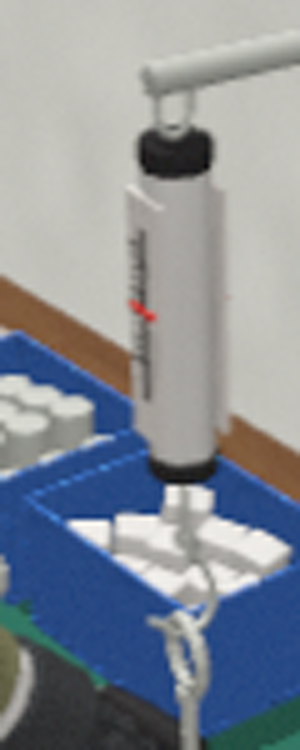

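Emit:
{"op": "play_rows", "data": {
  "series": "20 0.1 0 0.1 0 0 0; 20 0 0 0 0 0 0; 20 0 0 0 0 0 0; 60 0 0 0 0 0 0; 80 0 0 0 0 0 0; 100 0 0 0 0 0 0; 100 0 0 0 0 0 0; 100 0 0 0 0 0 0; 100 0 0 0 0 0 0"
}}

```text
clock: 14.9
tcp_pos: [0.6357, -0.0086, 0.1475]
orientation: [0.388, 0.112, 0.913, -0.049]
wrist_force: [0.3, 0.8, 0.3]
finger_gap: 0.0856
```

```bash
python3 - <<'E'
from plan import *
show()
from ring import *
s=cams.read_camera('side'); t=cams.read_camera('top')
crop('side',s,220,60,100,180,3.3,'pics/s12.png');crop('top',t,240,170,50,50,12,'pics/t12.png')
E
```

```text
t 14.9 tcp [ 0.6357 -0.0086  0.1475] az -14.1 tilt 46.1 y [ 0.242  0.97  -0.002] gap 0.0856 F [0.33 0.77 0.32] j [-0.09  0.11 -0.86 -0.2  -0.11  0.11]
```

View pics/s12.png

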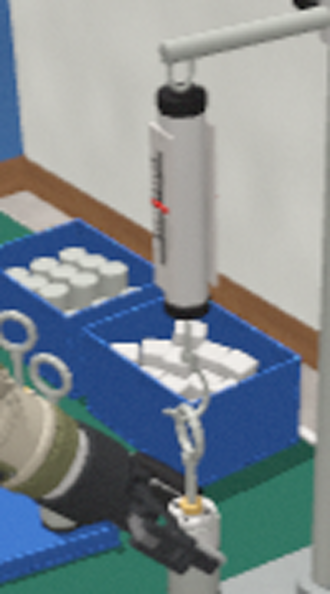

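View pics/t12.png

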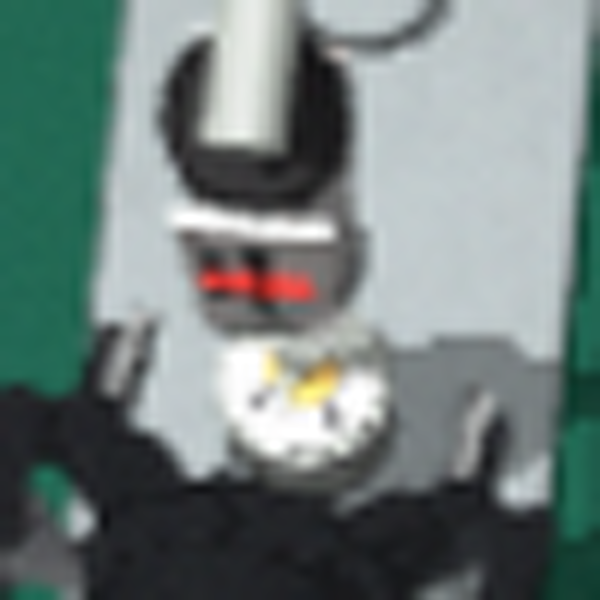

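Emit:
{"op": "play_rows", "data": {
  "series": "100 0 0 -0.5 0 0 0; 100 0 0 -1 0 0 0; 100 0 0 -1 0 0 0; 100 0 0 -1 0 0 0; 100 0 0 -0.5 0 0 0; 100 0 0 0 0 0 0; 100 0 0 0 0 0 0; 100 0 0 0 0 0 0; 100 0 0 0 0 0 0; 100 0 0 0 0 0 0; 100 0 0 0 0 0 0; 100 0 0 0 0 0 0"
}}

```text
clock: 16.5
tcp_pos: [0.6078, -0.0016, 0.1753]
orientation: [0.388, 0.112, 0.913, -0.049]
wrist_force: [1.1, 0.2, 0.8]
finger_gap: 0.0854
```

Emit:
{"op": "play_rows", "data": {
  "series": "100 0 0 0 0 0 0; 100 0 0 0 0 0 0; 100 0 0 0 0 0 0; 100 0 0 0 0 0 0; 100 0 0 0 0 0 0; 100 0 0 0 0 0 0; 100 0 0 0 0 0 0; 100 0 0 0 0 0 0; 100 0 0 0 0 0 0; 100 0 0 0 0 0 0; 100 0 0 0 0 0 0; 100 0 0 0 0 0 0"
}}

```text
clock: 18.0
tcp_pos: [0.6078, -0.0016, 0.1753]
orientation: [0.388, 0.112, 0.913, -0.049]
wrist_force: [0.7, -0.1, 0.6]
finger_gap: 0.0852
```

```bash
python3 - <<'E'
from plan import *
show()
from ring import *
s=cams.read_camera('side'); t=cams.read_camera('top')
cv2.imwrite('pics/side13.png',s[:,:,::-1]);cv2.imwrite('pics/top13.png',t[:,:,::-1])
crop('side',s,220,110,120,120,5,'pics/s13.png');crop('top',t,240,170,50,50,12,'pics/t13.png')
E
```

```text
t 18.0 tcp [ 0.6078 -0.0016  0.1753] az -14.1 tilt 46.1 y [ 0.242  0.97  -0.002] gap 0.0852 F [ 0.75 -0.1   0.58] j [-0.08  0.01 -0.88 -0.12 -0.12  0.11]
```

View pics/s13.png

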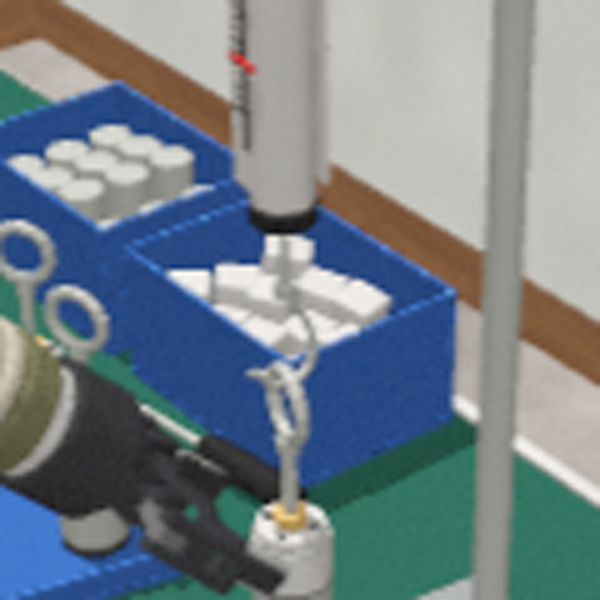

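View pics/t13.png

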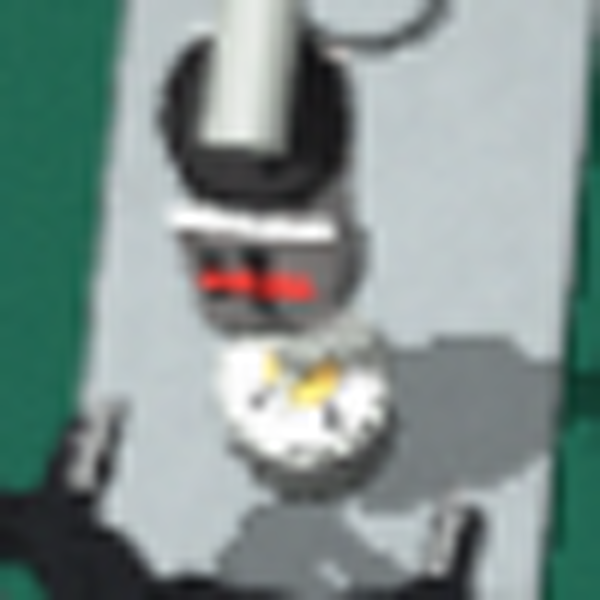

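Emit:
{"op": "play_rows", "data": {
  "series": "100 0 0 0 0 0 0; 100 0 0 0 0 0 0; 100 0 0 0 0 0 0; 100 0 0 0 0 0 0; 100 0 0 0 0 0 0; 100 0 0 0 0 0 0; 100 0 0 0 0 0 0; 100 0 0 0 0 0 0; 100 0 0 0 0 0 0; 100 0 0 0 0 0 0; 100 0 0 0 0 0 0; 100 0 0 0 0 0 0"
}}

```text
clock: 19.6
tcp_pos: [0.6078, -0.0016, 0.1753]
orientation: [0.388, 0.112, 0.913, -0.049]
wrist_force: [0.9, 0.2, -0.9]
finger_gap: 0.0855
```

```bash
python3 - <<'E'
from ring import *
o={n:cv2.imread(f'pics/{n}13.png')[:,:,::-1].astype(int) for n in('side','top')}
for k in range(3):
    for n,(x0,x1,y0,y1) in(('side',(250,300,100,260)),('top',(240,290,170,220))):
        im=cams.read_camera(n).astype(int); d=np.abs(im-o[n])[y0:y1,x0:x1].max(2); print(n,(d>30).sum(),d.mean().round(2),d.max()); o[n]=im
# can axis measurement in both: can outline
s=cams.read_camera('side');t=cams.read_camera('top')
cv2.imwrite('pics/side14.png',s[:,:,::-1])
crop('side',s,250,160,60,100,7,'pics/s14.png')
r=(s[...,0].astype(int)-s[...,1]>60)&(s[...,0]>150); r[:100]=0;r[150:]=0;r[:,:255]=0;r[:,290:]=0
ys,xs=np.nonzero(r); print('pointer',xs.mean(),ys.mean())
s0=cv2.imread('pics/side0.png')[:,:,::-1]; r=(s0[...,0].astype(int)-s0[...,1]>60)&(s0[...,0]>150); r[:80]=0;r[150:]=0;r[:,:255]=0;r[:,290:]=0
y0,x0=np.nonzero(r); print('pointer0',x0.mean(),y0.mean())
for z in(.003,.0): pass
a=np.array([.6355,-.010])
f=lambda n,P,o,sc:((proj(n,P)-o+.5)*sc-.5).round(0)
for z in(.27,.172,.165,.157,.077): print(z,f('side',[*a,z],[250,160],7),f('top',[*a,z],[240,170],12))
E
```

```text
side 0 1.99 12
top 0 1.59 6
side 0 2.01 18
top 0 1.61 7
side 0 2.02 18
top 0 1.59 6
pointer 268.0 121.9
pointer0 267.77777777777777 109.44444444444444
0.27 [188. 180.] [297. 320.]
0.172 [194. 385.] [307. 373.]
0.165 [194. 399.] [307. 377.]
0.157 [195. 415.] [308. 381.]
0.077 [199. 566.] [314. 418.]
```

View pics/s14.png

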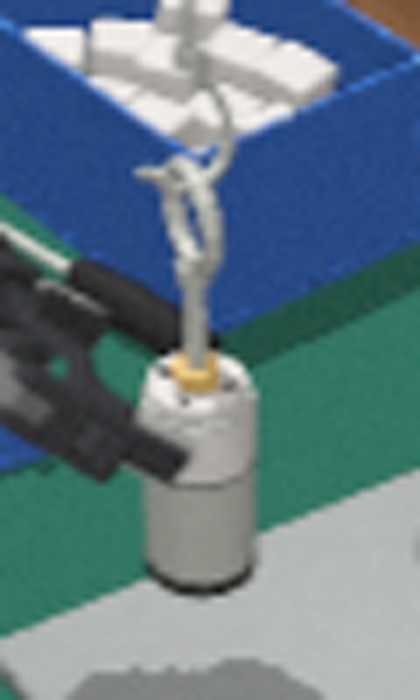

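Emit:
{"op": "play_rows", "data": {
  "series": "100 0 0 0.5 0 0 0; 100 0 0 1 0 0 0; 100 0 0 1 0 0 0; 100 0 0 1 0 0 0; 100 0 0 0.5 0 0 0; 100 0 0 0 0 0 0; 60 0 0 0 0 0 0; 55 0 0 0 0 0 0; 50 0 0 0 0 0 0; 20 0 0 0 0 0 0; 20 0 0 0 0 0 0; 20 0 0 0 0 0 0"
}}

```text
clock: 21.5
tcp_pos: [0.6356, -0.0086, 0.1475]
orientation: [0.388, 0.112, 0.913, -0.049]
wrist_force: [-0.2, -0.0, 0.0]
finger_gap: 0.0445
```

Emit:
{"op": "play_rows", "data": {
  "series": "20 0 0 0 0 0 0; 20 0 0 0 0 0 0; 20 0 0 0 0 0 0"
}}

```text
clock: 21.88
tcp_pos: [0.6357, -0.0086, 0.1475]
orientation: [0.388, 0.112, 0.913, -0.049]
wrist_force: [-0.1, 0.0, 0.1]
finger_gap: 0.0448
```

```bash
python3 - <<'E'
from plan import *
show()
from ring import *
s=cams.read_camera('side'); t=cams.read_camera('top')
crop('side',s,220,110,120,140,4.5,'pics/s15.png')
E
```

```text
t 21.88 tcp [ 0.6357 -0.0086  0.1475] az -14.1 tilt 46.1 y [ 0.242  0.97  -0.002] gap 0.0448 F [-0.08  0.    0.07] j [-0.09  0.11 -0.86 -0.2  -0.11  0.11]
```

View pics/s15.png

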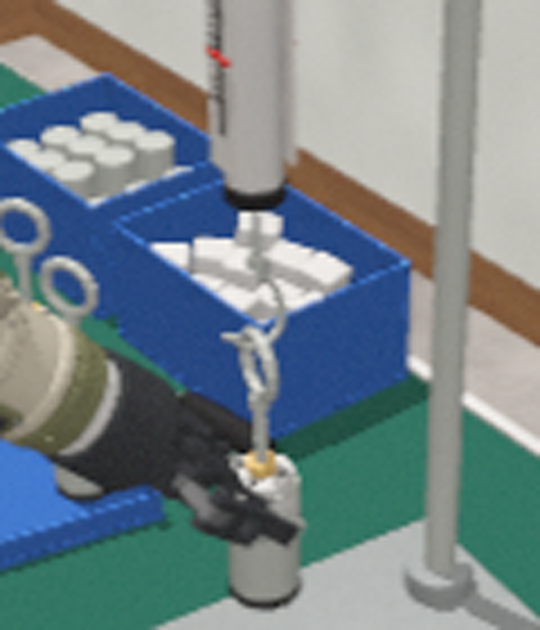

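Emit:
{"op": "play_rows", "data": {
  "series": "20 -0.3 0 -0.3 0 0 0; 20 -0.4 0 -0.4 0 0 0; 20 -0.4 0 -0.4 0 0 0; 20 -0.4 0 -0.4 0 0 0; 20 -0.4 0 -0.4 0 0 0; 20 -0.4 0 -0.4 0 0 0; 20 -0.4 0 -0.4 0 0 0; 20 -0.4 0 -0.4 0 0 0; 20 -0.4 0 -0.4 0 0 0; 20 -0.2 0 -0.2 0 0 0; 20 0 0 0 0 0 0; 20 0 0 0 0 0 0"
}}

```text
clock: 23.48
tcp_pos: [0.6345, -0.0083, 0.1995]
orientation: [0.388, 0.112, 0.914, -0.049]
wrist_force: [0.2, 0.4, -4.9]
finger_gap: 0.0441
```

```bash
python3 - <<'E'
from plan import *
show()
from ring import *
s=cams.read_camera('side'); t=cams.read_camera('top')
crop('side',s,240,150,60,60,10,'pics/s16.png')
r=(s[...,0].astype(int)-s[...,1]>60)&(s[...,0]>150); r[:80]=0;r[150:]=0;r[:,:255]=0;r[:,290:]=0
y0,x0=np.nonzero(r); print('pointer',x0.mean(),y0.mean())
plan([((.595,-.0035,None) if 0 else (.545,0.0,.2),pose(-14,46))],20,cm=1.5)
E
```

```text
t 23.48 tcp [ 0.6345 -0.0083  0.1995] az -14.1 tilt 46.0 y [ 0.242  0.97  -0.002] gap 0.0441 F [ 0.25  0.39 -4.87] j [-0.09  0.02 -0.79 -0.04 -0.11  0.11]
pointer 267.7 109.5
20 1.02 -0.23 -1.07 0 0 0; 20 1.02 -0.23 -1.08 0 0 0; 20 1.03 -0.22 -1.07 0 0 0; 20 1.02 -0.23 -1.07 -0.1 0 0; 20 1.02 -0.23 -1.07 0 0 0; 20 1.02 -0.22 -1.08 0 0 0.1 

6 end [0.545 0.    0.2  ]
```

View pics/s16.png

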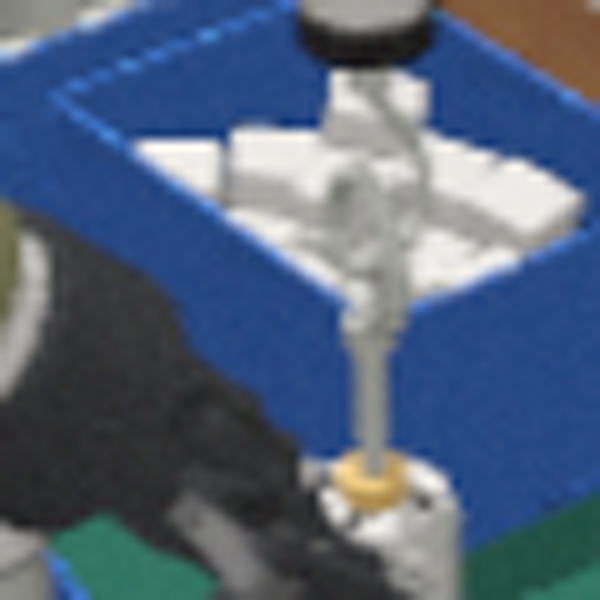

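Emit:
{"op": "play_rows", "data": {
  "series": "20 0.6 -0.1 -0.6 0 0 0; 20 0.8 -0.2 -0.8 0 0 0; 20 0.8 -0.2 -0.8 0 0 0; 20 1 -0.2 -1.1 0 0 0; 20 1 -0.2 -1.1 0 0 0; 20 1 -0.2 -1.1 0 0 0; 20 1 -0.2 -1.1 0 0 0; 20 0 0 0 0 0 0; 20 0 0 0 0 0 0"
}}

```text
clock: 24.7
tcp_pos: [0.5444, 0.001, 0.2018]
orientation: [0.389, 0.112, 0.913, -0.049]
wrist_force: [-0.0, 0.1, -4.6]
finger_gap: 0.0448
```

```bash
python3 - <<'E'
from plan import *
show()
from ring import *
s=cams.read_camera('side'); t=cams.read_camera('top')
crop('side',s,180,130,120,140,4.5,'pics/s17.png')
crop('top',t,130,140,170,110,4,'pics/t17.png')
r=(s[...,0].astype(int)-s[...,1]>60)&(s[...,0]>150); r[:80]=0;r[150:]=0;r[:,:255]=0;r[:,290:]=0
y0,x0=np.nonzero(r); print('pointer',x0.mean(),y0.mean())
# tray corners (top rim outer) from first top picture, c4 crop
pc=[(np.array(p)/4-0.375+[130,140]) for p in [(91,176),(338,218),(299,423),(48,377)]]
W=np.array([onz('top',p,.024) for p in pc]); print(np.round(W,4)); c=W.mean(0)
exv=(W[0]+W[1]-W[2]-W[3]); print('lx',np.linalg.norm(exv[:2])/2,'ly',np.linalg.norm((W[0]-W[1])[:2]),'yaw',np.degrees(np.arctan2(exv[1],exv[0])),'c',c)
e=exv/np.linalg.norm(exv); print('target',c-.038*e)
ey=np.array([-e[1],e[0],0]); 
for k in(1,-1): print('done',c+.048*e+k*.055*ey, proj('top',(c+.048*e+k*.055*ey)*[1,1,0]+[0,0,.099]))
E
```

```text
t 24.7 tcp [0.5444 0.001  0.2018] az -14.1 tilt 46.2 y [ 0.242  0.97  -0.002] gap 0.0448 F [-0.02  0.15 -4.57] j [-0.09 -0.17 -0.95 -0.01 -0.12  0.11]
pointer 267.77777777777777 109.44444444444444
[[0.7187 0.3874 0.024 ]
 [0.6797 0.1711 0.024 ]
 [0.5016 0.2033 0.024 ]
 [0.5432 0.42   0.024 ]]
lx 0.17973062625949646 ly 0.2197514387128191 yaw -10.386341175904635 c [0.6108309  0.29545342 0.024     ]
target [0.57345355 0.30230424 0.024     ]
done [0.66796006 0.34089855 0.024     ] [159.46406177 194.75445162]
done [0.64812874 0.23270096 0.024     ] [192.12656383 200.41192035]
```

View pics/s17.png

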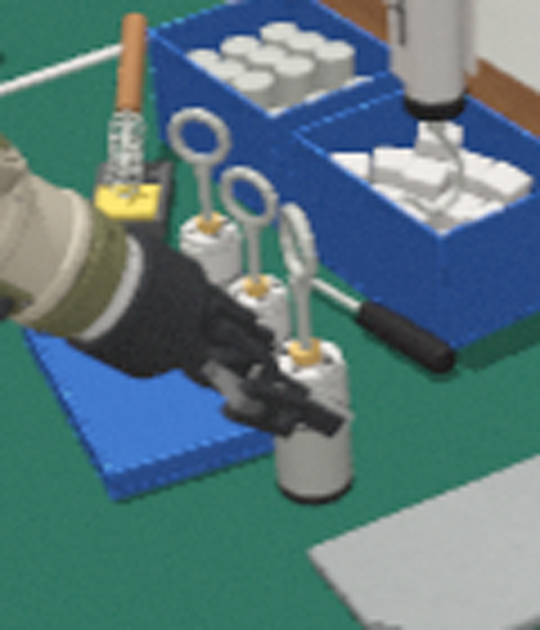

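View pics/t17.png

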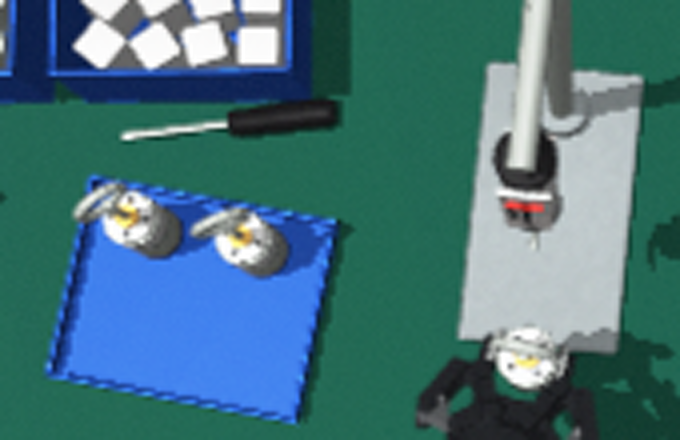

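```bash
python3 - <<'E'
from plan import *
p,R=plan([((.55,.16,.20),pose(0,46)),((.572,.302,.18),pose(15,46)),((.572,.302,.090),pose(15,46))],20,cm=2.5,deg=5)
E
```

```text
20 0.34 2.22 -0.33 -1.5 0 -1.4; 20 0.29 2.24 -0.27 -1.4 0 -1.4; 20 0.23 2.26 -0.22 -1.5 0 -1.3; 20 0.18 2.26 -0.15 -1.4 0.1 -1.4; 20 0.13 2.26 -0.11 -1.5 0 -1.4; 20 0.07 2.28 -0.04 -1.4 0 -1.4; 20 0.02 2.27 0.02 -1.5 0 -1.4; 20 -0.02 2.37 0.5 -1.8 0 -1.7; 20 -0.08 2.35 0.57 -1.8 0 -1.8; 20 -0.16 2.32 0.64 -1.8 0 -1.7; 20 -0.23 2.3 0.71 -1.8 0 -1.7; 20 -0.3 2.27 0.79 -1.8 0 -1.8 

20 -0.37 2.23 0.86 -1.8 0 -1.7; 20 1.62 0 1.56 0 0 0; 20 1.62 0 1.57 0 0 0; 20 1.62 -0.01 1.56 0 0 0; 20 1.62 0 1.56 0 0 0 

17 end [0.572 0.302 0.09 ]
```

Emit:
{"op": "play_rows", "data": {
  "series": "20 0.3 2.2 -0.3 -1.5 0 -1.4; 20 0.3 2.2 -0.3 -1.4 0 -1.4; 20 0.2 2.3 -0.2 -1.5 0 -1.3; 20 0.2 2.3 -0.2 -1.4 0.1 -1.4; 20 0.1 2.3 -0.1 -1.5 0 -1.4; 20 0.1 2.3 0 -1.4 0 -1.4; 20 0 2.3 0 -1.5 0 -1.4; 20 0 2.4 0.5 -1.8 0 -1.7; 20 -0.1 2.3 0.6 -1.8 0 -1.8; 20 -0.2 2.3 0.6 -1.8 0 -1.7; 20 -0.2 2.3 0.7 -1.8 0 -1.7; 20 -0.3 2.3 0.8 -1.8 0 -1.8"
}}

```text
clock: 26.3
tcp_pos: [0.5683, 0.2809, 0.183]
orientation: [0.388, -0.102, 0.915, 0.043]
wrist_force: [-0.4, 0.4, -5.8]
finger_gap: 0.0445
```

Emit:
{"op": "play_rows", "data": {
  "series": "20 -0.4 2.2 0.9 -1.8 0 -1.7; 20 0 0 0 0 0 0; 20 0 0 0 0 0 0; 20 1 0 1 0 0 0; 20 1 0 1 0 0 0; 20 1 0 1 0 0 0; 20 1 0 1 0 0 0; 20 0 0 0 0 0 0; 20 0 0 0 0 0 0"
}}

```text
clock: 27.42
tcp_pos: [0.5736, 0.303, 0.1242]
orientation: [0.387, -0.12, 0.913, 0.051]
wrist_force: [0.9, 0.1, -5.2]
finger_gap: 0.0448
```

```bash
python3 - <<'E'
from plan import *
show()
from ring import *
s=cams.read_camera('side'); t=cams.read_camera('top')
crop('side',s,150,130,120,120,5,'pics/s18.png')
crop('top',t,130,170,110,110,5,'pics/t18.png')
E
```

```text
t 27.43 tcp [0.5736 0.303  0.1242] az 15.1 tilt 46.0 y [-0.259  0.966  0.001] gap 0.0448 F [ 0.86  0.12 -5.19] j [ 0.41  0.18 -0.87 -0.27 -0.1   0.1 ]
```

View pics/s18.png

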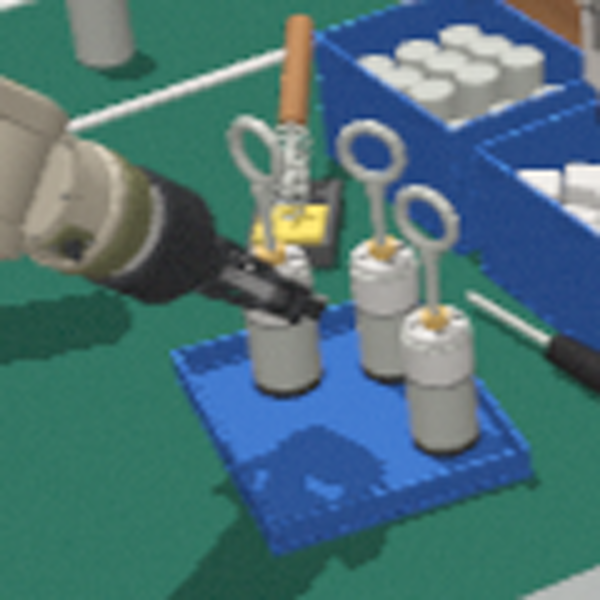

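View pics/t18.png

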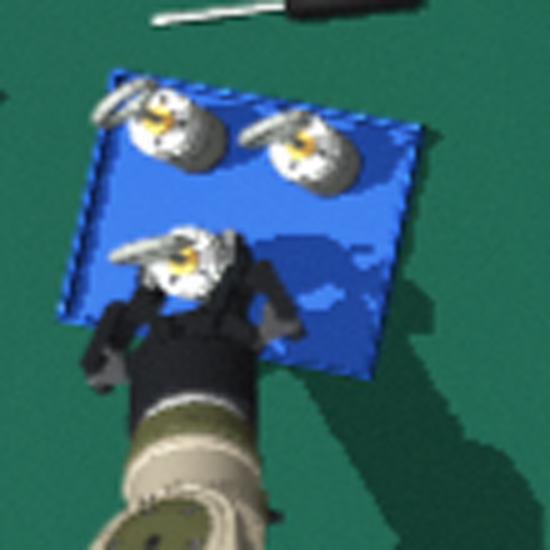

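Emit:
{"op": "play_rows", "data": {
  "series": "20 0.5 0 0.5 0 0 0; 20 0.5 0 0.5 0 0 0; 20 0.5 0 0.5 0 0 0; 20 0.5 0 0.5 0 0 0; 20 0.5 0 0.5 0 0 0; 20 0.4 0 0.4 0 0 0; 20 0.2 0 0.2 0 0 0; 20 0.1 0 0.1 0 0 0; 20 0 0 0 0 0 0; 20 0 0 0 0 0 0"
}}

```text
clock: 28.78
tcp_pos: [0.5741, 0.3035, 0.0786]
orientation: [0.387, -0.12, 0.913, 0.051]
wrist_force: [0.2, -0.8, -5.0]
finger_gap: 0.0447
```

Emit:
{"op": "play_rows", "data": {
  "series": "20 0.1 0 0.1 0 0 0; 20 0 0 0 0 0 0; 20 0 0 0 0 0 0"
}}

```text
clock: 29.15
tcp_pos: [0.5739, 0.3034, 0.0768]
orientation: [0.387, -0.12, 0.913, 0.051]
wrist_force: [-0.2, 0.3, -5.8]
finger_gap: 0.0449
```

Emit:
{"op": "play_rows", "data": {
  "series": "20 0.1 0 0.1 0 0 0; 20 0 0 0 0 0 0; 20 0 0 0 0 0 0"
}}

```text
clock: 29.52
tcp_pos: [0.5739, 0.3034, 0.0753]
orientation: [0.387, -0.12, 0.913, 0.051]
wrist_force: [0.7, 0.1, -5.3]
finger_gap: 0.0444
```

Emit:
{"op": "play_rows", "data": {
  "series": "20 0.1 0 0.1 0 0 0; 20 0 0 0 0 0 0; 20 0 0 0 0 0 0"
}}

```text
clock: 29.9
tcp_pos: [0.5741, 0.3035, 0.0741]
orientation: [0.387, -0.12, 0.913, 0.051]
wrist_force: [0.9, 0.0, -5.1]
finger_gap: 0.0445
```

Emit:
{"op": "play_rows", "data": {
  "series": "20 0.1 0 0.1 0 0 0; 20 0 0 0 0 0 0; 20 0 0 0 0 0 0"
}}

```text
clock: 30.28
tcp_pos: [0.575, 0.3038, 0.074]
orientation: [0.388, -0.12, 0.912, 0.052]
wrist_force: [-2.3, -2.8, 3.2]
finger_gap: 0.0445
```

Emit:
{"op": "play_rows", "data": {
  "series": "20 -0.05 0 -0.05 0 0 0; 20 0 0 0 0 0 0; 55 0 0 0 0 0 0; 60 0 0 0 0 0 0; 80 0 0 0 0 0 0; 100 0 0 0 0 0 0; 100 0 0 0 0 0 0; 100 0 0 0 0 0 0"
}}

```text
clock: 31.28
tcp_pos: [0.574, 0.3034, 0.0733]
orientation: [0.387, -0.12, 0.913, 0.051]
wrist_force: [0.9, 0.3, -0.0]
finger_gap: 0.0853
```

```bash
python3 - <<'E'
from plan import *
show()
from ring import *
s=cams.read_camera('side'); t=cams.read_camera('top')
crop('side',s,150,130,120,120,5,'pics/s19.png')
crop('top',t,130,170,110,110,5,'pics/t19.png')
E
```

```text
t 31.27 tcp [0.574  0.3034 0.0733] az 15.1 tilt 46.0 y [-0.259  0.966  0.001] gap 0.0853 F [ 0.89  0.34 -0.01] j [ 0.41  0.29 -0.92 -0.43 -0.1   0.1 ]
```

View pics/s19.png

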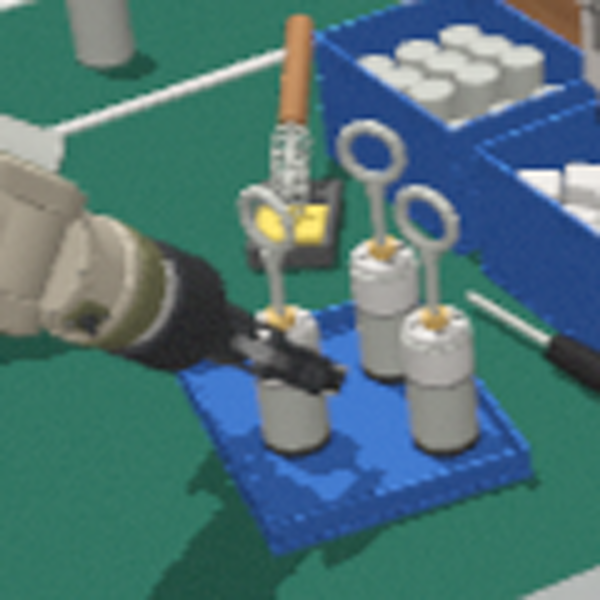

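View pics/t19.png

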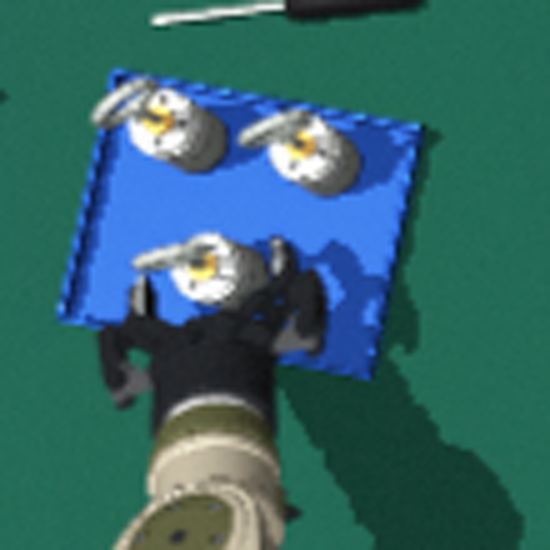

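Released and standing. I'll back the hand straight out along the tool axis.

Emit:
{"op": "play_rows", "data": {
  "series": "100 0 0 -1 0 0 0; 100 0 0 -2 0 0 0; 100 0 0 -2.5 0 0 0; 100 0 0 -2.5 0 0 0; 100 0 0 -2.5 0 0 0; 100 0 0 -2.5 0 0 0; 100 0 0 -2 0 0 0; 100 0 0 -1 0 0 0; 100 0 0 0 0 0 0; 100 0 0 0 0 0 0; 100 0 0 0 0 0 0; 100 0 0 0 0 0 0"
}}

```text
clock: 32.88
tcp_pos: [0.463, 0.2734, 0.1838]
orientation: [0.386, -0.12, 0.913, 0.051]
wrist_force: [1.1, 0.0, -0.1]
finger_gap: 0.0854
```

```bash
python3 - <<'E'
from plan import *
show()
from ring import *
s=cams.read_camera('side'); t=cams.read_camera('top')
crop('side',s,150,100,160,140,4,'pics/s20.png')
crop('top',t,130,170,110,110,5,'pics/t20.png')
r=(s[...,0].astype(int)-s[...,1]>60)&(s[...,0]>150); r[:80]=0;r[150:]=0;r[:,:255]=0;r[:,290:]=0
y0,x0=np.nonzero(r); print('pointer',x0.mean(),y0.mean())
f=lambda n,P,o,sc:((proj(n,P)-o+.5)*sc-.5).round(0)
for z in(.004,.099,.107,.178): print(z,f('side',[.573,.303,z],[150,100],4),f('top',[.573,.303,z],[130,170],5))
t0=cv2.imread('pics/top0.png')[:,:,::-1].astype(int); d=np.abs(t.astype(int)-t0).max(2)
print('done region top diff',(d[182:210,148:205]>40).sum())
E
```

```text
t 32.88 tcp [0.463  0.2734 0.1838] az 15.0 tilt 45.9 y [-0.259  0.966  0.   ] gap 0.0854 F [ 1.09  0.03 -0.15] j [ 0.46 -0.15 -0.99 -0.06 -0.14  0.14]
pointer 267.7 109.5
0.004 [235. 471.] [237. 279.]
0.099 [222. 380.] [204. 268.]
0.107 [221. 372.] [201. 267.]
0.178 [210. 298.] [172. 259.]
done region top diff 0
```

View pics/s20.png

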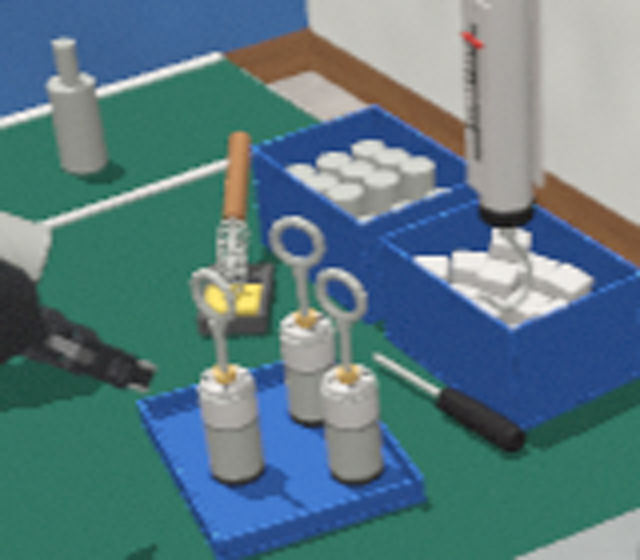

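View pics/t20.png

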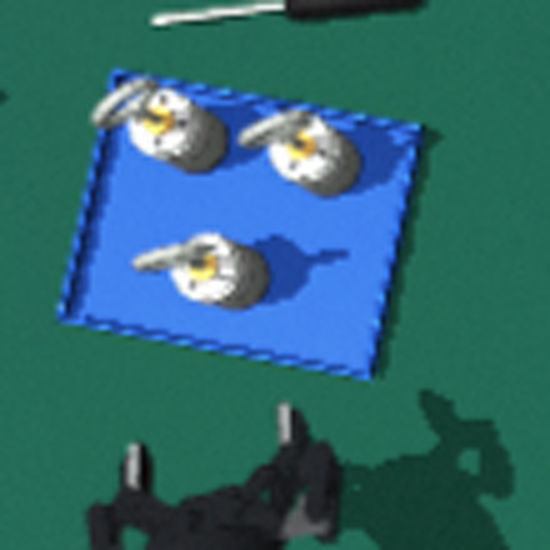

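The actuator stands upright near (210–235, 290–475) in the side crop. Its parts line up with the predicted upright axis. The pointer is at zero, the two weighed ones have not moved and the hand is clear.

```bash
python3 -c "
from workcell import workorder
print(workorder.hand_in())"
```

```text
the job is handed in; nothing more can be done
None
```

The grey actuator from the black pad was weighed on the hook and now stands upright in the near half of the blue tray. I handed the job in at about 33 s; no verdict was reported.

- **Weighing:** I hung it by its eye, lowered it until the wrist force showed the spring carrying it, let go and backed the hand off 4 cm. Side and top pictures taken 1.6 s apart or more showed no movement. The pointer had dropped about 12.5 px, which I read as roughly 33 mm or 0.54 kg. It is a coarse figure, since one pixel is about 2.6 mm.
- **Placing:** I lifted it off the hook, set it down on the tray floor until contact registered, released it and pulled the hand clear.
- **Last checks:** The hook is empty and the pointer is back at its starting pixel (109.5 against 109.4). The actuator matches the predicted upright axis near x 0.573, y 0.303. The top view around the two weighed actuators shows no change from the start.
- **Disagreements:** The top camera put the actuator's axis 2–3 mm off the gripper position, and in the side view the eye looked a few millimetres higher than predicted. Both were well within the tolerance for hanging it. The last downward step at the tray pressed with about 8 N, so I raised the hand slightly before opening.

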